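# Change the dye cartridge and load the pad trays of a block-printing pad charger

### The job

Change the pad charger over from yellow dye to red: slide the black lock knob fully open, push the yellow cartridge down until its catch lets go and it springs up, take it out and put it in the rust-coloured returns tray, then put the red cartridge into the bay, push it down until the catch holds it, and slide the lock fully shut over it. Also stack every loose pad tray on the charger's nest, one on the other, each seated flat and square with its cut corners over the cut corners below; this may be done before, between or after. Leave the printing block, the jar and the brush where they are.

Things in the scene. Friction and masses are not known exactly. Their poses are not given: they have to be found in the camera images.
- charger: Pad charger, a fixed teal machine with a steel top. Origin: on the table below the bay's centre; x away from the robot at yaw 0, y left, z up. The housing spans x -40..60, y -60..145 mm, 90 mm high; to its right the low base of the nest spans x -70..70, y -175..-60 mm, 20 mm high.
- bay (a point): Centre of the bay's mouth, 90 mm up, flush with the top plate; charger's axes. The bay is an upright shaft 38 (x) by 76 mm (y), flared 5 mm a side over its top 8 mm, with a sprung platform below. A cartridge goes in upright, its 72 mm width along y, either way round: its underside is 52 mm below this point when it stands on the raised platform, 71 mm when latched.
- catch (a joint): How far the bay's sprung platform is pressed down, m: 0 up, 0.019 latched, 0.0315 hard stop. Push-push: press it past about 0.030 (down to the stop is best) and let go, and it latches at 0.019; press again past 0.030 and let go, and it springs up to 0. It pushes back with 5 N at the top, 10 N at the stop: a cartridge's own weight does not press it down.
- lock (a joint): Lock slide, m: 0 shut (its steel tongue reaches 10 mm over a latched cartridge's shoulder, so it cannot spring up), 0.040 fully open (end stop); moves along the charger's +y. Friction about 2 N; stays where left. Starts shut to within 3 mm. Shuts only over a latched cartridge.
- lock_grip (a point): Centre of the top of the black lock knob, 129.5 mm above the table; moves with the lock. The knob is 14 mm along the slide direction (charger y), 30 mm along charger x, and 30 mm tall.
- spent: Yellow cartridge, latched in the bay at the start. Body 34 mm (x) by 72 mm (y) by 70 mm (z); on it a white grip tab 20 mm (x) by 40 mm (y) by 28 mm tall, so 98 mm tall in all. Origin: centre of the underside. 0.22 kg.
- spent_mid (a point): Centre of the yellow cartridge's body, 35 mm above its underside.
- fresh: Red cartridge, same shape as the yellow one, standing upright on the table. Origin: centre of the underside. 0.22 kg.
- returns: Rust-coloured open returns tray, fixed, 150 mm (x) by 190 mm (y) outside, 45 mm high, walls and floor about 6 mm. Origin: centre of the underside.
- nest (a point): Centre of the nest's bearing face, 20 mm above the table, 130 mm to the -y side of the bay. Same axes as the charger. The lowest tray's underside comes to this height. A raised deck 107 by 51 mm and 7 mm high stands on it, its two corners towards +x cut off.
- nest_key (a point): Point 60 mm towards the charger's +x from nest: the middle of the cut-cornered end of a seated tray comes above it.
- tray1: Pad tray, terracotta, cream raised deck; None if absent. 120 (x) by 64 mm (y), walls 26 mm high, the two +x corners cut 16 mm at 45 degrees; deck 107 by 51 mm, 7 mm higher, cut likewise. Below, a skirt 10 mm deep (4 mm walls) fits the deck of nest or tray below, 2.5 mm play a side, only cut corners on cut corners; seated pitch 26 mm. Origin: centre of underside. 0.16 kg.
- tray2: Pad tray, terracotta, cream raised deck; None if absent. 120 (x) by 64 mm (y), walls 26 mm high, the two +x corners cut 16 mm at 45 degrees; deck 107 by 51 mm, 7 mm higher, cut likewise. Below, a skirt 10 mm deep (4 mm walls) fits the deck of nest or tray below, 2.5 mm play a side, only cut corners on cut corners; seated pitch 26 mm. Origin: centre of underside. 0.16 kg.
- tray3: Pad tray, terracotta, cream raised deck; None if absent. 120 (x) by 64 mm (y), walls 26 mm high, the two +x corners cut 16 mm at 45 degrees; deck 107 by 51 mm, 7 mm higher, cut likewise. Below, a skirt 10 mm deep (4 mm walls) fits the deck of nest or tray below, 2.5 mm play a side, only cut corners on cut corners; seated pitch 26 mm. Origin: centre of underside. 0.16 kg.
- tray1_key (a point): Middle of the cut-cornered (+x) end of tray1, at its underside, 60 mm from its origin.
- tray2_key (a point): Middle of the cut-cornered (+x) end of tray2, at its underside, 60 mm from its origin.
- tray3_key (a point): Middle of the cut-cornered (+x) end of tray3, at its underside, 60 mm from its origin.
- print_block: Bystander: dark carved wooden printing block, 110 x 75 x 67 mm. Leave alone.
- pigment_jar: Bystander: jar of yellow pigment, 72 mm across, 100 mm tall. Leave alone.
- brush: Bystander: brush, 190 mm long. Leave alone.

How it is judged (in metres and radians):
On the way, in this order (a step that is already met when the one before it is completed fails the run):
1. the lock is slid fully open (value of joint lock above 0.036 m), for 0.2 s.
2. the yellow cartridge is let go by its catch and has sprung up in the bay (value of joint catch below 0.004 m and horizontal distance between spent and bay below 0.012 m and z of spent in the frame of bay above -0.058 m), for 0.1 s.
3. the yellow cartridge lies or stands in the returns tray, let go (x of spent_mid in the frame of returns between -0.07 and 0.07 m and y of spent_mid in the frame of returns between -0.09 and 0.09 m and z of spent_mid in the frame of returns between 0.013 and 0.057 m and contact force between the fingers and spent below 0.1 N and linear speed of spent below 0.03 m/s), for 0.3 s.
4. the red cartridge is held down by the catch with nothing pushing it (value of joint catch between 0.0155 and 0.0225 m and x of fresh in the frame of bay between -0.006 and 0.006 m and y of fresh in the frame of bay between -0.006 and 0.006 m and z of fresh in the frame of bay below -0.066 m and angle between fresh's own z axis and vertical below 0.1 rad and contact force between the fingers and fresh below 0.1 N), for 0.3 s.
5. the lock is slid fully shut over it (value of joint lock below 0.004 m and value of joint catch between 0.0155 and 0.0225 m and x of fresh in the frame of bay between -0.006 and 0.006 m and y of fresh in the frame of bay between -0.006 and 0.006 m and z of fresh in the frame of bay below -0.066 m and angle between fresh's own z axis and vertical below 0.1 rad), for 0.2 s.
At the end, for the whole second after the job is handed in: Lock within 4 mm of shut; red cartridge in the bay, latched (catch 15.5 to 22.5 mm down); yellow one at rest in the returns tray; every tray present stacked on the nest, level, within 3 mm of 0, 26 or 52 mm above its face, centred within 10 mm, cut-cornered ends within 14 mm (all of step 5 and x of spent_mid in the frame of returns between -0.07 and 0.07 m and y of spent_mid in the frame of returns between -0.09 and 0.09 m and z of spent_mid in the frame of returns between 0.013 and 0.057 m and linear speed of each of spent, tray1, tray2, tray3 below 0.02 m/s and horizontal distance between each of tray1, tray2, tray3 and nest below 0.01 m and horizontal distance between each of tray1_key, tray2_key, tray3_key and nest_key below 0.014 m and angle between each of tray1, tray2, tray3's own z axis and vertical below 0.06 rad and (z of tray1 in the frame of nest between -0.003 and 0.003 m or z of tray1 in the frame of nest between 0.023 and 0.029 m or z of tray1 in the frame of nest between 0.049 and 0.055 m) and (z of tray2 in the frame of nest between -0.003 and 0.003 m or z of tray2 in the frame of nest between 0.023 and 0.029 m or z of tray2 in the frame of nest between 0.049 and 0.055 m) and (z of tray3 in the frame of nest between -0.003 and 0.003 m or z of tray3 in the frame of nest between 0.023 and 0.029 m or z of tray3 in the frame of nest between 0.049 and 0.055 m)); the robot touches nothing.
It fails at once if the printing block is moved by more than 3 cm (distance of print_block from where it was at the start of the episode above 0.03 m).
It fails at once if the jar is moved by more than 3 cm (distance of pigment_jar from where it was at the start of the episode above 0.03 m).
It fails at once if the brush is moved by more than 3 cm (distance of brush from where it was at the start of the episode above 0.03 m).
Of tray1, tray2, tray3 only 2 to 3 are there at a start; the rules pass over those that are not, and their reading is None.
At some moment in a run one of tray1, tray2, tray3 may be knocked a few centimetres aside while the robot is not near it.
It also fails if it takes over 200 s, if anything falls off the work surface, if the arm or the gripper's body presses on something with over 40 N, if the wrist force passes 120 N, or if a joint passes its speed limit or range.

### The arm

A 6-joint arm with a two-finger parallel gripper is mounted at the origin on the work surface. World frame = base frame: x ahead of the robot, y to its left, z up, the work surface at z = 0. Lengths are in mm, angles in rad, forces in N, time in s.
With the tool pointing down it reaches from about 300 to 850 mm from the base axis. Payload 5.4 kg.
Tool frame: the origin (TCP) lies on the centre line of the jaws, within the pads' length; the fingertips stand 19 mm ahead of it and the grasp point (between the pads) is the TCP (arm.finger_overhang is the z of the fingertips in the tool frame, in mm); z points along the fingers, x is the direction in which the jaws open and shut, and the axes are right-handed (so a half turn about z gives the same grasp; the last joint's range is limited). The gripper opens to 85 mm and grips with 20 to 120 N. Pads are 22 mm wide; open, the fingers measure 114 mm over their backs; the gripper's body (76 mm by 85 mm) begins 54 mm behind the grasp point. The pads swing forward as they close: fully open they stand 13 mm farther back than shut.
Start: joints at [-1.493, 0.158, 1.597, -0, 1.386, -0.21], TCP at [163.186, -551.34, 212.799] pointing down, gripper open.
Joint ranges: [-2.91, 2.91], [-0.94, 2.29], [0.18, 2.7], [-1.29, 4.43], [0.17, 2.64], [-3, 3]. Speed limits (rad/s): [2.57, 2.57, 3.14, 3.14, 3.14, 3.14].

### API

Orientations are given as a rotation vector (axis times angle).
In Python, from workcell import arm, read_camera, job gives the robot as it stands.
- The arm moves only by the shell command python3 -m pendant 'ROWS' [FORCE]. ROWS is text: rows parted by semicolons, each of 7 numbers parted by spaces: the closure in counts, from 0 (fully open) to 255 (shut), then the shift along the tool's x, y, z in cm, then the turn, a rotation vector about the tool's x, y, z in rad. In form: hand dx dy dz rx ry rz; .... A call has exactly 5 rows; each row shifts and turns the pose as measured when the row begins, along the tool's axes as they then stand; what a row does not reach is not made up. A row lasts 1/8 s, in which the tool goes at most 62.5 mm and 10.7 degrees, less where a joint would pass 70% of its speed; a pose out of reach is approached as far as the arm can. A call with a gripper value outside its range is refused whole. The fingers move at their own pace and stop on an object; FORCE is the grip in N (left out, the last holds). Time passes only in rows, so rows that do not move let the fingers close, or fill a call up. It gives the time, the measured TCP pose, the force and the opening at its end, in the units of the state.
- arm.state(): the state, without advancing time (a new reading comes with each control period).
- read_camera(name): name is "side" or "top"; returns a dict with "img" (400x640x3 uint8, red, green, blue), "camera_matrix" (3x3 intrinsics, pixels), "world_from_camera" (4x4, takes a point from camera to world coordinates). Camera axes: x right, y down, z forward; pixel columns grow to the right and rows downward; lengths in mm; the calibration is good to about 2 mm. A picture is of the moment at which its call begins. There is no depth.
- job.close_job(): hands the job in, once; it reports no verdict.
The state is a dict: "clock": time; "joints": joint angles; "dq": joint speeds; "joint_efforts": joint torques, N m; "tool_pos": TCP position; "eef_rot": TCP orientation; "wrist_force": force on the tool from outside, world axes, zero at the start; "moment": the same for the moment, N m; "finger_gap": finger opening in mm.
Only numpy, scipy, OpenCV 4.12 (cv2) and the standard library are available. Lean on these libraries where they do the work, as an engineer would, in place of code of your own. Each camera call takes 0.05 s, during which the arm holds its last target.

## Working session

There is one attempt and no reset: what is moved stays moved. The work goes in short steps, Python scripts to look and compute and a shell command to move; the robot and the scene stay as the last step left them, time stands still between calls to the robot, and variables do not carry over. Pictures are saved under pics/ and viewed, and the job is handed in when it is done.

```bash
ls; mkdir -p pics; python3 - <<'E'
from workcell import arm, read_camera, job
import cv2,numpy as np
print(arm.state())
for n in("top","side"):
    c=read_camera(n); cv2.imwrite(f"pics/{n}0.png",c["img"][:,:,::-1]); print(n,c["camera_matrix"],c["world_from_camera"].round(3))
E
```

```text
pics
{'clock': 0.0, 'joints': array([-1.49311149e+00,  1.59017364e-01,  1.59824953e+00, -3.33726786e-05,
        1.38616079e+00, -2.10099958e-01]), 'dq': array([ 9.31368270e-06,  9.49155122e-04, -1.53422197e-03,  1.96070248e-03,
        1.28980012e-04,  7.86671363e-04]), 'joint_efforts': array([-9.76925719e-06, -3.95997584e+01, -3.31431592e+01, -2.69424627e-04,
        8.20256100e-03, -2.01792034e-06]), 'tool_pos': array([ 163.12104302, -550.72164005,  211.82604523]), 'eef_rot': array([-2.51594677e+00,  1.87911569e+00,  1.93682182e-03]), 'wrist_force': array([-0.53354565, -0.2634884 , -0.46956155]), 'moment': array([0.05375752, 0.03102132, 0.05307363]), 'finger_gap': 85.34208280540692}
top [[399.4003918    0.         310.63736718]
 [  0.         399.4003918  200.73220906]
 [  0.           0.           1.        ]] [[-2.900000e-02 -9.980000e-01  6.400000e-02  5.103330e+02]
 [-1.000000e+00  2.900000e-02 -5.000000e-03  2.514200e+01]
 [ 3.000000e-03 -6.400000e-02 -9.980000e-01  1.195339e+03]
 [ 0.000000e+00  0.000000e+00  0.000000e+00  1.000000e+00]]
side [[368.7017894    0.         317.30401585]
 [  0.         368.7017894  197.79268616]
 [  0.           0.           1.        ]] [[-8.34000e-01 -3.57000e-01  4.21000e-01  1.63018e+02]
 [-5.52000e-01  5.19000e-01 -6.53000e-01  7.16486e+02]
 [ 1.50000e-02 -7.77000e-01 -6.30000e-01  7.55049e+02]
 [ 0.00000e+00  0.00000e+00  0.00000e+00  1.00000e+00]]
```

View pics/top0.png

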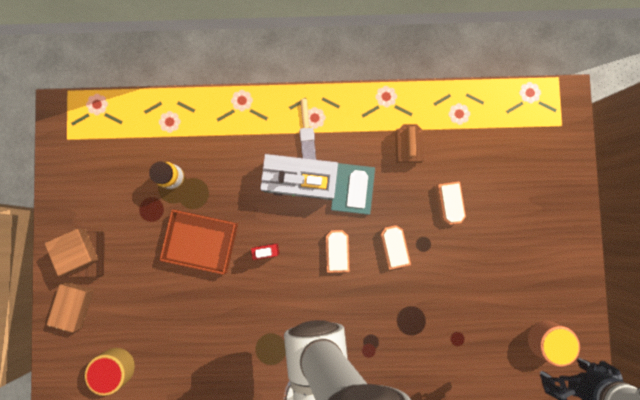

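View pics/side0.png

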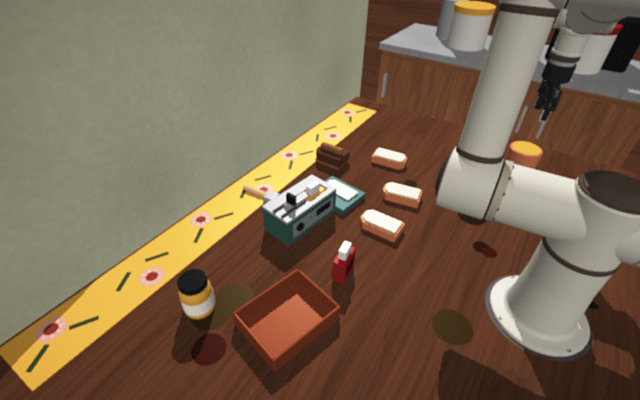

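The top view shows the charger at about (300,178) and the nest at (357,190). The trays are at (337,251), (396,247) and (452,203), the red cartridge at (265,252), the returns tray at (198,243), the jar at (167,175), the block at (408,144), and the brush above the charger at (307,130). I'll zoom in for detail.

```bash
cat > h.py <<'E'
from workcell import arm, read_camera, job
import cv2,numpy as np
from scipy.spatial.transform import Rotation as R
def cam(n):
    c=read_camera(n); return c
def ray(c,u,v,z):
    K=np.array(c["camera_matrix"]);T=np.array(c["world_from_camera"])
    d=T[:3,:3]@np.linalg.inv(K)@np.array([u,v,1.]);o=T[:3,3]
    return o+d*(z-o[2])/d[2]
def proj(c,p):
    K=np.array(c["camera_matrix"]);T=np.linalg.inv(np.array(c["world_from_camera"]))
    q=K@(T[:3,:3]@np.array(p,float)+T[:3,3]); return q[:2]/q[2]
def crop(c,x0,y0,w,h,s,name):
    im=c["img"][y0:y0+h,x0:x0+w,::-1]; cv2.imwrite("pics/"+name,cv2.resize(np.ascontiguousarray(im),None,fx=s,fy=s,interpolation=cv2.INTER_CUBIC))
E
python3 - <<'E'
from h import *
c=cam("top"); crop(c,140,120,200,150,4,"z1.png"); crop(c,310,120,160,160,3.5,"z2.png")
c=cam("side"); crop(c,225,130,200,150,4,"z3.png")
E
```

```text
(no output)
```

View pics/z1.png

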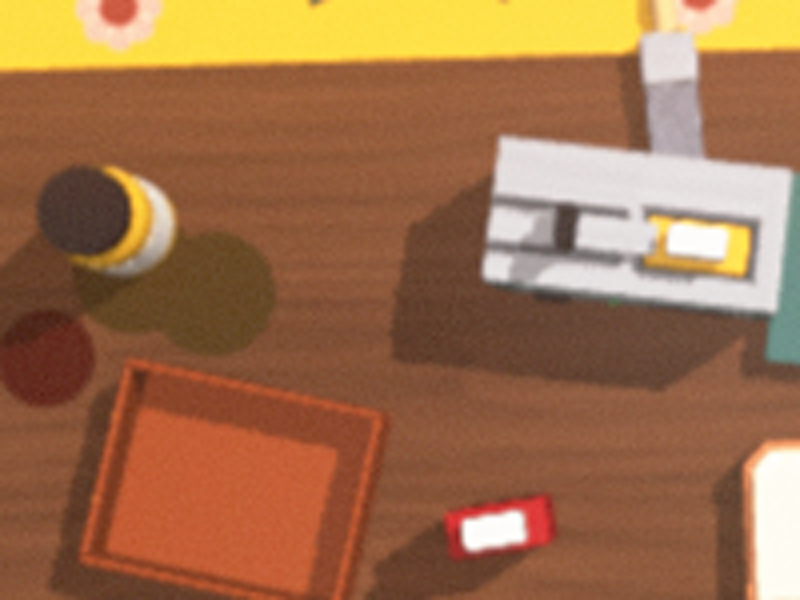

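View pics/z2.png

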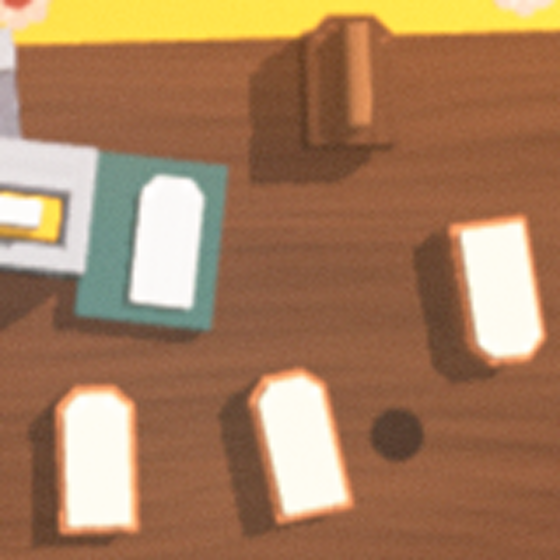

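View pics/z3.png

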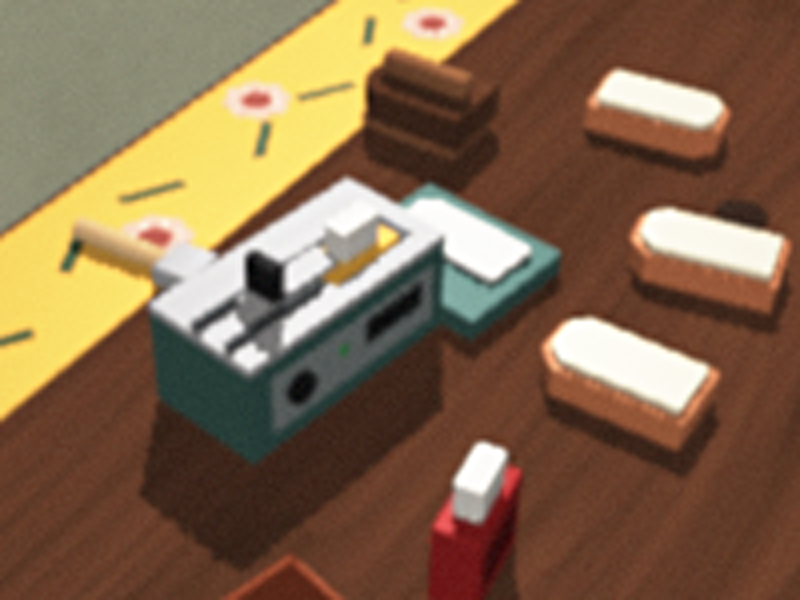

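```bash
cat >> h.py <<'E'
def blob(c,mask,near,z,rad=40):
    """centroid + axis of connected component near pixel; returns world pt, yaw of long axis, length/width(mm, from moments)"""
    n,l,st,ce=cv2.connectedComponentsWithStats(mask.astype(np.uint8),connectivity=4)
    best=min((i for i in range(1,n) if st[i,4]>8),key=lambda i:np.hypot(*(ce[i]-near)))
    v,u=np.nonzero(l==best)
    P=np.array([ray(c,a,b,z)[:2] for a,b in zip(u,v)]); m=P.mean(0); w,V=np.linalg.eigh(np.cov(P.T))
    d=V[:,1]; 
    return m,np.arctan2(d[1],d[0]),np.sqrt(12*w[::-1]),ce[best]
def white(c,t=185,s=45):
    im=c["img"].astype(int); return (im.min(2)>t)&(im.max(2)-im.min(2)<s)
def hsv(c): return cv2.cvtColor(np.ascontiguousarray(c["img"]),cv2.COLOR_RGB2HSV).astype(int)
E
python3 - <<'E'
from h import *
c=cam("top"); W=white(c,200)
for nm,p,z in [("A",(337,251),33),("B",(396,247),33),("C",(452,203),33),("nest",(357,190),27),("redtab",(263,252),98),("yeltab",(314,180),117)]:
    m,a,s,ce=blob(c,W,p,z); print(nm,m.round(1),round(np.degrees(a),1),s.round(1),ce.round(1))
H=hsv(c)
red=((H[...,0]<8)|(H[...,0]>172))&(H[...,1]>150)&(H[...,2]>120)
print("redbody",blob(c,red,(265,252),70))
rust=(H[...,0]<14)&(H[...,1]>150)&(H[...,2]>90);
print("rust",blob(c,rust,(198,243),20))
n,l,st,ce=cv2.connectedComponentsWithStats(rust.astype(np.uint8)); print(st[st[:,4]>100])
dark=(c["img"].max(2)<75); print("knob",blob(c,dark,(281,177),129.5))
gray=(H[...,1]<40)&(H[...,2]>110)
g=gray.copy(); g[:154]=0; g[:,340:]=0; n,l,st,ce=cv2.connectedComponentsWithStats(g.astype(np.uint8)); i=1+np.argmax(st[1:,4]); print(st[i])
v,u=np.nonzero(l==i); P=np.array([ray(c,a,b,90)[:2] for a,b in zip(u,v)],np.float32); print("plate",cv2.minAreaRect(P))
for nm in("top","side"):print(nm,cam(nm)["img"][180,315])
E
```

```text
A [435.7 -53.1] -179.9 [103.7  49.4] [337.3 251.4]
B [ 443.8 -222.2] -169.3 [103.5  49.4] [395.6 246.8]
C [ 568.1 -394.5] -173.5 [104.2  49.3] [452.7 202.3]
nest [ 616.3 -118.7] 171.7 [104.9  50.7] [357.4 188.8]
redtab [443.8 154.1] 98.7 [40.5 19.4] [263.  252.1]
yeltab [636.1   9.9] 82.3 [39.1 19.5] [313.8 179.7]
redbody (array([447.96951994, 147.57495443]), np.float64(1.644327320695093), array([92.6281695 , 41.17048573]), array([266.48275862, 249.86206897]))
rust (array([572.24560649, 297.46519888]), np.float64(-2.5903482518310637), array([14.42913327, 10.07367384]), array([216.45454545, 207.90909091]))
[[     0      0    640    400 205819]
 [   355     87    257    313  17491]
 [    58    135    216    265  19872]
 [   247    243     34     19    260]
 [    33    287     25     30    180]
 [    38    340     63     60    977]
 [   362    344     15     15    122]
 [    86    357     36     37    930]]
knob (array([599.62406899, 109.09447893]), np.float64(1.4252537541556893), array([22.76526149,  3.15201418]), array([277.22222222, 193.77777778]))
[ 285  326   55   74 3014]
plate ((143.08297729492188, 28.687801361083984), (146.80722045898438, 192.59217834472656), 88.56747436523438)
top [253 251 249]
side [249 249 247]
```

```bash
python3 - <<'E'
from h import *
c=cam("top")
im=c["img"][165:190,272:292]; 
d=(im.max(2)<70); print(d.sum()); v,u=np.nonzero(d); print(u.mean()+272,v.mean()+165)
for r in d: print(''.join('#' if x else '.' for x in r))
k=ray(c,281.6,177,129.5); print(k)
a=np.radians(-8); X=np.array([np.cos(a),np.sin(a)]);Y=np.array([-X[1],X[0]]); b=np.array([636.1,9.9])
print("knob in chg",(k[:2]-b)@X,(k[:2]-b)@Y)
P=[ray(c,*p,45)[:2] for p in [(172,210.5),(236.2,223),(161,260)]]
print(P,np.linalg.norm(P[1]-P[0]),np.linalg.norm(P[2]-P[0]),(P[1]+P[2])/2)
d=P[2]-P[0];print(np.degrees(np.arctan2(d[1],d[0])))
s=cam("side")
for nm,p in [("bay tab top",(636.1,9.9,117)),("nestdeck",(618.7,-119,27)),("knob",(k[0],k[1],129.5)),("A",(438,-53,33)),("redtab",(443.8,154.1,98)),("ret",(*((P[1]+P[2])/2),45))]: print(nm,proj(s,p).round(1))
S=white(s,170)
for p,z in[((381,221),33),((403,192),33),((388,156),33),((346,190),27)]: print(blob(s,S,p,z))
crop(c,150,195,100,90,6,"z4.png");crop(c,260,150,90,50,8,"z5.png")
E
```

```text
0
nan nan
....................
....................
....................
....................
....................
....................
....................
....................
....................
....................
....................
....................
....................
....................
....................
....................
....................
....................
....................
....................
....................
....................
....................
....................
....................
[644.44199778  96.27998245 129.5       ]
knob in chg -3.7609559829980843 86.70032009359191
[array([567.16748355, 419.61818012]), array([525.86917044, 235.58802217]), array([426.60589811, 451.97698159])] 188.60713057607637 144.23817571556518 [476.23753427 343.78250188]
167.03576239699282
bay tab top [312.4 183.9]
nestdeck [339.  188.3]
knob [292.1 194.8]
A [380.7 219.5]
redtab [344.5 246.3]
ret [287.7 308.2]
(array([434.72803186, -52.81480452]), np.float64(3.123386098445922), array([105.70397687,  52.38680631]), array([381.82959641, 220.09192825]))
(array([ 442.69223394, -221.56017043]), np.float64(-2.973699058279298), array([104.48616813,  53.90693991]), array([402.54029851, 189.80597015]))
(array([ 566.49730696, -392.95580489]), np.float64(-3.0372049376987307), array([103.95985719,  53.79801144]), array([389.81858407, 154.37168142]))
(array([688.65887076, -43.05846238]), np.float64(0.8989871344600115), array([287.78575088, 135.0255949 ]), array([307.54894578, 192.88554217]))<stdin>:4: RuntimeWarning: Mean of empty slice.
  ret = ret.dtype.type(ret / rcount)
```

View pics/z4.png

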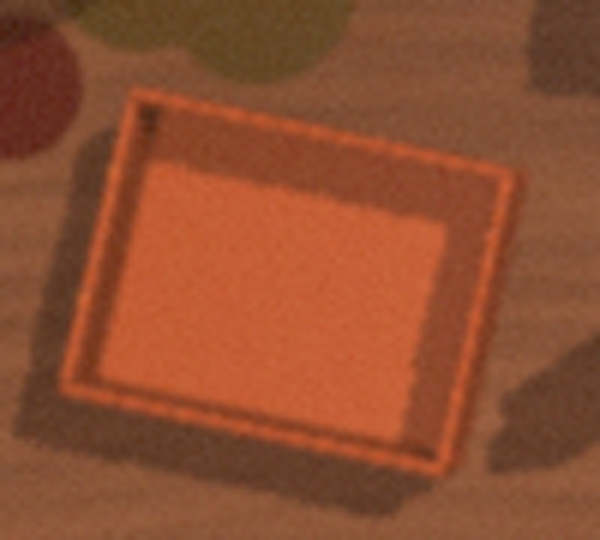

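View pics/z5.png

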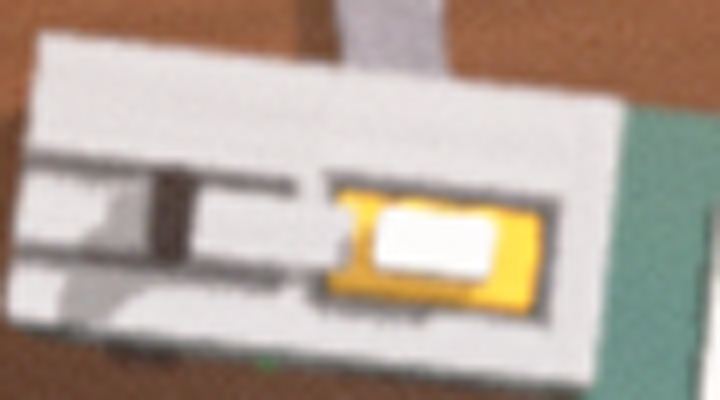

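The top and side views agree to about 2 mm: bay (636,10), charger yaw −8°, nest (618.5,−119), knob about (648,96), returns (476,344). Next is a planner script that works out the row numbers.

```bash
cat >> h.py <<'E'
def plan(pos,yawdeg):
    """print shift (cm, tool axes) & turn to reach pos with tool down, tool x at yaw (mod 180)"""
    s=arm.state(); Rm=R.from_rotvec(s["eef_rot"]); 
    d=Rm.inv().apply(np.array(pos)-s["tool_pos"])/10
    best=None
    for k in(0,180):
        y=np.radians(yawdeg+k)
        T=R.from_matrix(np.array([[np.cos(y),np.sin(y),0],[np.sin(y),-np.cos(y),0],[0,0,-1]]).T)
        r=(Rm.inv()*T).as_rotvec(); 
        print("  opt",k,"turn",r.round(3), "j6~",round(s["joints"][5]+r[2],2))
    print("pos",s["tool_pos"].round(1),"shift cm",d.round(2),"gap",round(s["finger_gap"],1),"F",s["wrist_force"].round(1),"t",round(s["clock"],2))
def tx():
    s=arm.state(); M=R.from_rotvec(s["eef_rot"]).as_matrix(); print("tool x",M[:,0].round(3),"y",M[:,1].round(3),"z",M[:,2].round(3),"j",s["joints"].round(2))
def chg(x,y):
    a=np.radians(-8);return np.array([636.2,9.9])+x*np.array([np.cos(a),np.sin(a)])+y*np.array([-np.sin(a),np.cos(a)])
E
python3 - <<'E'
from h import *
tx(); k=chg(0,87.3); print(k); plan((*k,250),82)
E
```

```text
tool x [ 0.284 -0.959 -0.   ] y [-0.959 -0.284 -0.   ] z [-0.  0. -1.] j [-1.49  0.16  1.6  -0.    1.39 -0.21]
[648.34981171  96.3504024 ]
  opt 0 turn [-0.     0.    -2.714] j6~ -2.92
  opt 180 turn [0.    0.    0.427] j6~ 0.22
pos [ 163.2 -551.3  212.7] shift cm [-48.33 -64.9   -3.72] gap 86.0 F [-0.4  0.2 -0.7] t 0.45
```

```bash
python3 -m pendant '0 -3.6 -4.8 -0.7 0 0 0; 0 -3.6 -4.8 -0.7 0 0 0; 0 -3.6 -4.8 -0.7 0 0 0; 0 -3.6 -4.8 -0.7 0 0 0; 0 -3.6 -4.8 -0.7 0 0 0' 30; python3 -m pendant '60 -3.6 -4.8 0 0 0 0; 60 -3.6 -4.8 0 0 0 0; 60 -3.6 -4.8 0 0 0 0; 60 -3.6 -4.8 0 0 0 0; 60 -3.6 -4.8 0 0 0 0'; python3 -m pendant '100 0 0 0 0 0 -0.18; 100 0 0 0 0 0 -0.18; 100 0 0 0 0 0 -0.18; 100 0 0 0 0 0 -0.18; 100 0 0 0 0 0 -0.18'; python3 -c "
from h import *
plan((*chg(0,87.3),250),82)"
```

```text
clock: 1.08
tool_pos: [345.2, -306.9, 248.2]
eef_rot: [-2.509, 1.89, -0.002]
wrist_force: [0.9, -0.1, -0.6]
finger_gap: 85.5
clock: 1.7
tool_pos: [531.8, -59.5, 250.9]
eef_rot: [-2.509, 1.891, -0.014]
wrist_force: [1.3, -0.9, -0.2]
finger_gap: 65.0
clock: 2.33
tool_pos: [533.7, -54.1, 250.6]
eef_rot: [3.089, -0.557, 0.012]
wrist_force: [1.0, 0.8, 0.2]
finger_gap: 51.9
  opt 0 turn [ 0.008 -0.005 -1.788] j6~ -1.76
  opt 180 turn [-0.004 -0.008  1.353] j6~ 1.39
pos [533.7 -54.1 250.6] shift cm [  5.48 -18.1    0.08] gap 51.9 F [1.  0.8 0.2] t 2.33
```

```bash
python3 -m pendant '100 0 0 0 0 0 -0.18; 100 0 0 0 0 0 -0.18; 100 0 0 0 0 0 -0.18; 100 0 0 0 0 0 -0.18; 100 0 0 0 0 0 -0.18';python3 -m pendant '100 0 0 0 0 0 -0.18; 100 0 0 0 0 0 -0.18; 100 0 0 0 0 0 -0.18; 100 0 0 0 0 0 -0.18; 100 0 0 0 0 0 -0.15';  python3 -c "
from h import *
plan((*chg(0,87.3),160),82)"
```

```text
clock: 2.95
tool_pos: [533.7, -54.0, 250.8]
eef_rot: [3.007, 0.887, 0.009]
wrist_force: [0.0, -1.1, -0.1]
finger_gap: 51.6
clock: 3.58
tool_pos: [533.6, -54.0, 251.0]
eef_rot: [2.32, 2.105, 0.004]
wrist_force: [-1.3, -0.8, -0.1]
finger_gap: 51.5
  opt 0 turn [0.008 0.004 0.043] j6~ -1.76
  opt 180 turn [-0.005  0.013 -3.099] j6~ -4.9
pos [533.6 -54.  251. ] shift cm [16.11  9.89  9.12] gap 51.5 F [-1.3 -0.8 -0.1] t 3.58
```

```bash
python3 -m pendant '100 4 2.4 0 0 0 0.043; 100 4 2.4 0 0 0 0; 100 4 2.5 0 0 0 0; 100 4 2.5 0 0 0 0; 100 0 0 0 0 0 0';  python3 -c "
from h import *
plan((*chg(0,87.3),160),82)"
```

```text
clock: 4.2
tool_pos: [655.1, 95.4, 250.9]
eef_rot: [2.366, 2.052, 0.004]
wrist_force: [-0.2, 0.1, 0.4]
finger_gap: 52.1
  opt 0 turn [ 0.009  0.004 -0.003] j6~ -1.47
  opt 180 turn [ 0.007 -0.014  3.139] j6~ 1.68
pos [655.1  95.4 250.9] shift cm [ 0.03 -0.76  9.08] gap 52.1 F [-0.2  0.1  0.4] t 4.2
```

```bash
python3 -m pendant '100 0 -0.7 3 0.009 0.004 0; 100 0 0 4 0 0 0; 100 0 0 3.6 0 0 0; 100 0 0 1.8 0 0 0; 100 0 0 0 0 0 0';  python3 -c "
from h import *
plan((*chg(0,87.3),122),82)
c=cam('side');crop(c,230,130,150,110,5,'k1.png');c=cam('top');crop(c,240,130,120,80,6,'k2.png')"
```

```text
clock: 4.82
tool_pos: [648.5, 93.5, 125.8]
eef_rot: [2.372, 2.054, 0.002]
wrist_force: [0.0, 0.2, 0.2]
finger_gap: 52.5
  opt 0 turn [ 0.003  0.001 -0.004] j6~ -1.47
  opt 180 turn [ 2.000e-03 -5.000e-03  3.138e+00] j6~ 1.67
pos [648.5  93.5 125.8] shift cm [ 0.28 -0.06  0.38] gap 52.5 F [0.  0.2 0.2] t 4.83
```

View pics/k1.png

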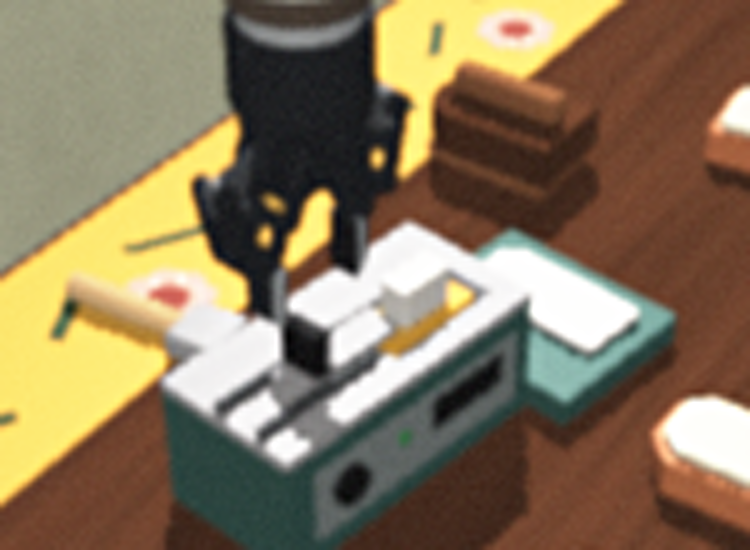

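View pics/k2.png

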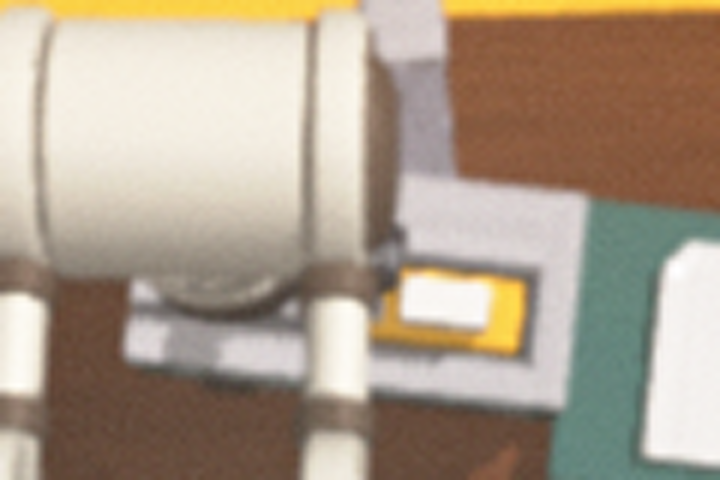

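```bash
python3 -c "
from h import *
c=cam('side')
for z in(107,115,120,126):
  for d in(-26,0,26):
    p=np.array([648.5,93.5])+d*np.array([.139,.99]); print(z,d,(proj(c,(*p,z))-[230,130])*5)
for x in(-15,0,15): print(x,(proj(c,(*chg(x,87.3),129.5))-[230,130])*5)
"
```

```text
107 -26 [341.29599661 329.20448527]
107 0 [308.71876438 350.87275214]
107 26 [275.14957605 373.20080402]
115 -26 [341.04585556 318.03051622]
115 0 [308.30300861 339.63803039]
115 26 [274.55813376 361.90679835]
120 -26 [340.88827021 310.99107214]
120 0 [308.04105695 332.55946612]
120 26 [274.18544287 354.79000412]
126 -26 [340.69788657 302.48650668]
126 0 [307.72455291 324.00676506]
126 26 [273.73509034 346.19020651]
-15 [324.4213979  333.47274413]
0 [304.62999841 321.76573179]
15 [285.13680333 310.23511338]
```

```bash
python3 -c "
from h import *
c=cam('side');crop(c,250,140,80,60,10,'k3.png');print(arm.state()['tool_pos'],arm.finger_overhang)"
```

```text
[650.72770979  93.862974   128.98419614] 19.0
```

View pics/k3.png

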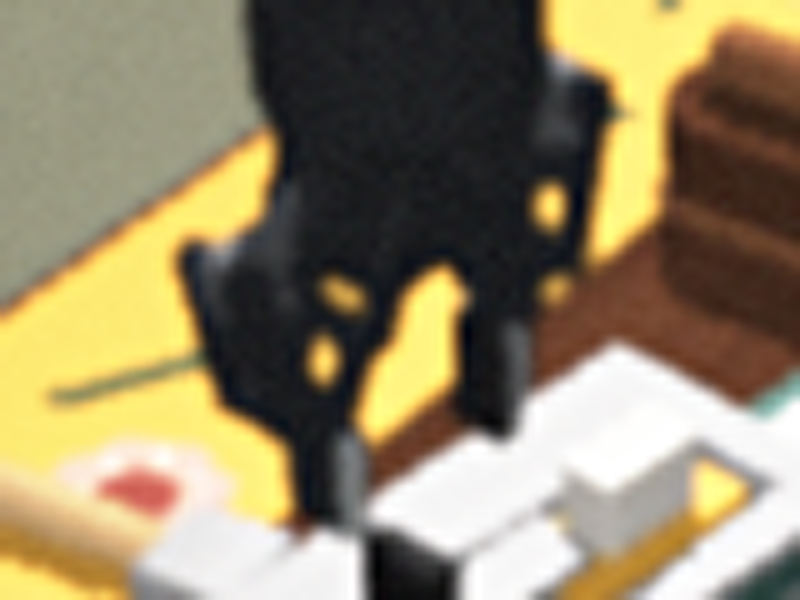

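```bash
python3 -c "
from h import *
c=cam('top');s=cam('side')
print(ray(c,306.7,171.7,130))
for z in(194,207,225,240):
  for d in(-42,42):
    p=np.array([163.1,-551])+d*np.array([.284,-.959]); print(z,d,proj(c,(*p,z)).round(),proj(s,(*p,z)).round())
im=cv2.imread('pics/top0.png')[340:400,520:640];cv2.imwrite('pics/s1.png',cv2.resize(im,None,fx=6,fy=6,interpolation=2))
im=cv2.imread('pics/side0.png')[30:150,500:620];cv2.imwrite('pics/s2.png',cv2.resize(im,None,fx=5,fy=5,interpolation=2))
"
```

```text
[656.7523438   28.53859736 130.        ]
194 -42 [532. 367.] [535. 135.]
194 42 [564. 356.] [531. 123.]
207 -42 [535. 369.] [537. 131.]
207 42 [568. 357.] [533. 119.]
225 -42 [540. 371.] [539. 126.]
225 42 [573. 360.] [535. 114.]
240 -42 [543. 374.] [541. 121.]
240 42 [577. 362.] [537. 110.]
```

View pics/s1.png

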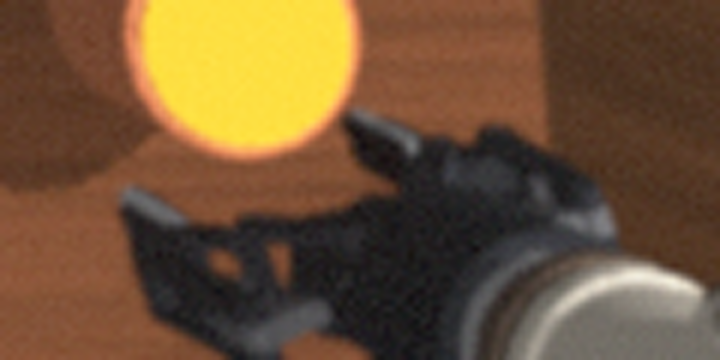

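View pics/s2.png

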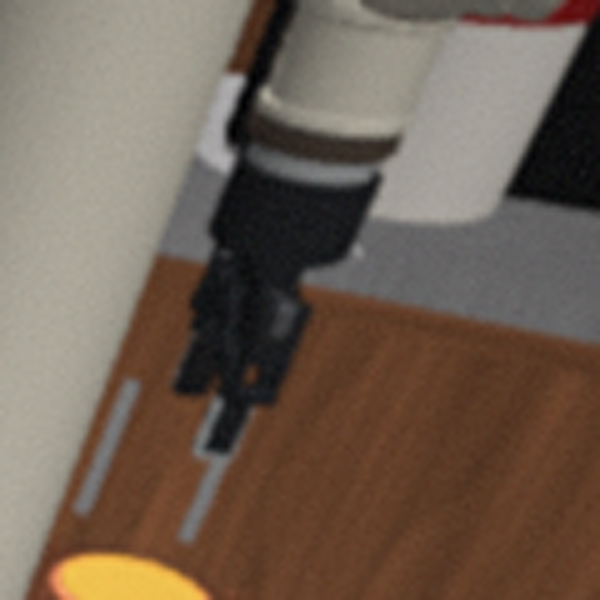

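```bash
cat >> h.py <<'E'
def tri(c,p,s,q):
    A=[];
    for cc,(u,v) in((c,p),(s,q)):
        K=np.array(cc["camera_matrix"]);T=np.linalg.inv(np.array(cc["world_from_camera"]))[:3]; P=K@T
        A+= [u*P[2]-P[0],v*P[2]-P[1]]
    A=np.array(A); x=np.linalg.lstsq(A[:,:3],-A[:,3],rcond=None)[0]; return x.round(1),proj(c,x).round(1),proj(s,x).round(1)
E
python3 -c "
from h import *
c=cam('top');s=cam('side')
print(tri(c,(540.5,371.7),s,(544,121)));print(tri(c,(577.5,358.8),s,(535.6,108)))"
```

```text
(array([ 150.1, -503.6,  243.5]), array([541.2, 374.7]), array([541.3, 121.3]))
(array([ 181.8, -591. ,  243.9]), array([577.7, 359.7]), array([534.9, 108.1]))
```

The two views put the fingertips about 35 mm higher than the stated 19 mm overhang implies. I'll descend carefully and check by vision.

```bash
python3 -m pendant '100 0.2 0 0.8 0 0 0; 100 0 0.2 0.8 0 0 0; 100 0 0 0.8 0 0 0; 100 0 0 0 0 0 0; 100 0 0 0 0 0 0';  python3 -c "
from h import *
plan((*chg(0,87.3),84),82);tx()
c=cam('side');crop(c,250,140,80,60,10,'k4.png')"
```

```text
clock: 5.85
tool_pos: [652.4, 96.0, 101.7]
eef_rot: [2.37, 2.054, 0.005]
wrist_force: [-1.0, 0.1, 0.1]
finger_gap: 51.8
  opt 0 turn [ 0.006  0.001 -0.003] j6~ -1.47
  opt 180 turn [ 1.000e-03 -1.000e-02  3.139e+00] j6~ 1.67
pos [652.4  96.  101.7] shift cm [-0.02 -0.42  1.77] gap 51.8 F [-1.   0.1  0.1] t 5.85
tool x [ 0.142  0.99  -0.001] y [ 0.99  -0.142  0.006] z [ 0.006 -0.002 -1.   ] j [-0.04  0.46  1.44 -0.    1.23 -1.46]
```

View pics/k4.png

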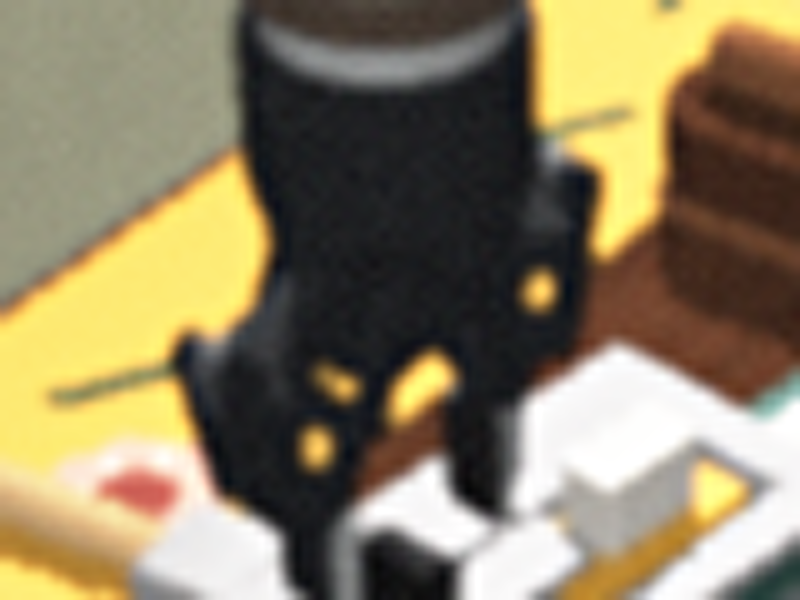

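```bash
python3 -c "
from h import *
s=cam('side')
for z in range(90,140,8):
  for d in(-26,-38): 
    p=np.array([652.4,96])+d*np.array([.142,.99]); print(z,d,proj(s,(*p,z)).round(1), end=' ')
  print()
crop(s,240,140,100,75,8,'k5.png')
"
```

```text
90 -26 [296.8 200.5] 90 -38 [299.7 198.5] 
98 -26 [296.7 198.3] 98 -38 [299.6 196.3] 
106 -26 [296.6 196.1] 106 -38 [299.6 194.1] 
114 -26 [296.6 193.9] 114 -38 [299.6 191.9] 
122 -26 [296.5 191.6] 122 -38 [299.5 189.7] 
130 -26 [296.5 189.3] 130 -38 [299.5 187.4] 
138 -26 [296.4 187. ] 138 -38 [299.4 185.1]
```

View pics/k5.png

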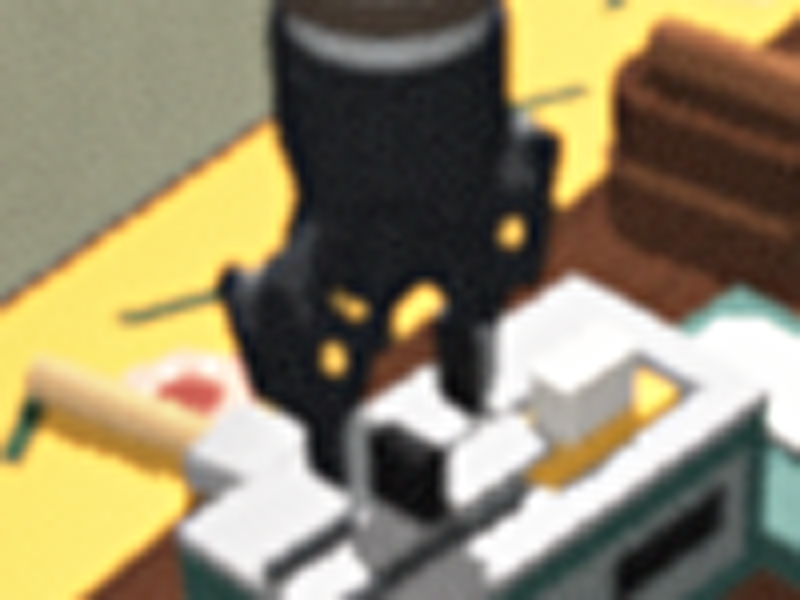

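```bash
python3 -m pendant '120 0 -0.4 0 0 0 0; 140 0 0 0 0 0 0; 160 0 0 0 0 0 0; 180 0 0 0 0 0 0; 190 0 0 0 0 0 0';  python3 -c "
from h import *
plan((*chg(0,87.3),84),82)
s=cam('side');crop(s,240,140,100,75,8,'k6.png')"
```

```text
clock: 6.58
tool_pos: [648.6, 96.6, 102.8]
eef_rot: [2.369, 2.053, 0.007]
wrist_force: [-0.0, -0.8, -0.3]
finger_gap: 22.1
  opt 0 turn [ 0.008  0.001 -0.003] j6~ -1.47
  opt 180 turn [ 1.000e-03 -1.300e-02  3.139e+00] j6~ 1.68
pos [648.6  96.6 102.8] shift cm [-0.02 -0.04  1.88] gap 22.1 F [-0.  -0.8 -0.3] t 6.58
```

View pics/k6.png

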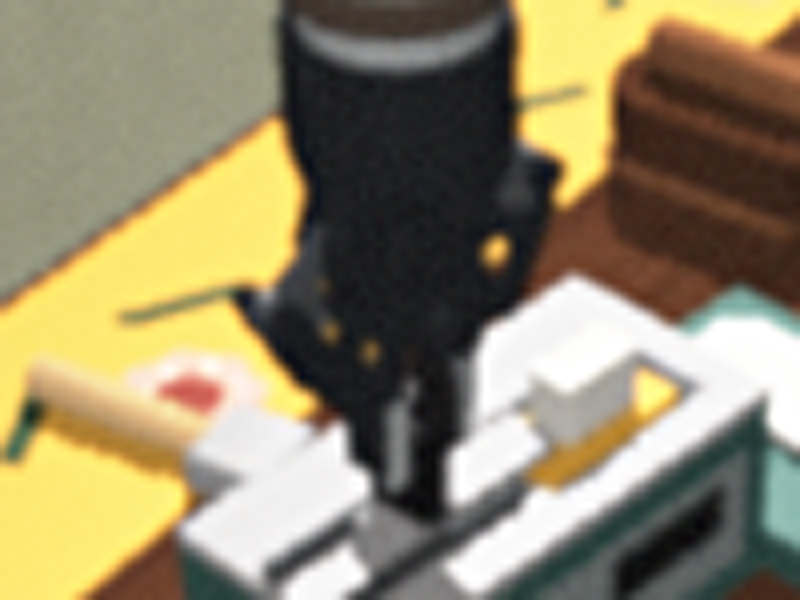

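```bash
python3 -m pendant '220 0 0 0 0 0 0; 255 0 0 0 0 0 0; 255 0 0 0 0 0 0; 255 0 0 0 0 0 0; 255 0 0 0 0 0 0' 30;  python3 -c "
from h import *
plan((*chg(0,127.3),103),82)
s=cam('side');crop(s,240,140,100,75,8,'k7.png')"
```

```text
clock: 7.25
tool_pos: [648.6, 96.7, 102.9]
eef_rot: [2.369, 2.053, 0.007]
wrist_force: [-0.2, -0.0, 0.8]
finger_gap: 13.0
  opt 0 turn [ 0.008  0.001 -0.003] j6~ -1.47
  opt 180 turn [ 1.000e-03 -1.200e-02  3.139e+00] j6~ 1.68
pos [648.6  96.7 102.9] shift cm [ 3.96 -0.04 -0.01] gap 13.0 F [-0.2 -0.   0.8] t 7.25
```

View pics/k7.png

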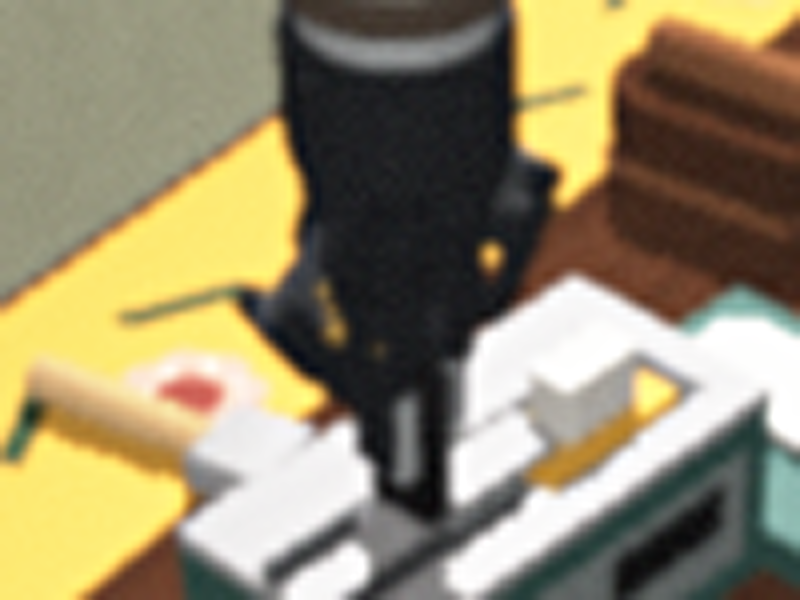

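```bash
python3 -m pendant '255 0.9 0 0 0 0 0; 255 0.9 0 0 0 0 0; 255 0.9 0 0 0 0 0; 255 0.9 0 0 0 0 0; 255 0.5 0 0 0 0 0';  python3 -c "
from h import *
plan((*chg(0,127.3),103),82)"
```

```text
clock: 7.92
tool_pos: [654.3, 135.7, 102.8]
eef_rot: [2.365, 2.051, -0.004]
wrist_force: [-4.6, -20.9, 3.1]
finger_gap: 13.2
  opt 0 turn [ 0.007  0.01  -0.002] j6~ -1.4
  opt 180 turn [ 0.015 -0.011  3.139] j6~ 1.74
pos [654.3 135.7 102.8] shift cm [ 0.02 -0.04 -0.02] gap 13.2 F [ -4.6 -20.9   3.1] t 7.92
```

```bash
python3 -m pendant '255 0 0 0 0 0 0; 190 0 0 0 0 0 0; 170 0 0 0 0 0 0; 170 0 0 -2 0.007 0.007 0; 170 0 0 -5 0 0 0';  python3 -c "
from h import *
plan((*chg(0,0),150),82)
s=cam('side');crop(s,240,140,100,75,8,'k8.png')"
```

```text
clock: 8.55
tool_pos: [650.7, 138.5, 168.0]
eef_rot: [-2.367, -2.055, 0.014]
wrist_force: [0.4, -0.7, 0.4]
finger_gap: 28.6
  opt 0 turn [-0.011  0.002 -0.001] j6~ -1.4
  opt 180 turn [3.00e-03 1.80e-02 3.14e+00] j6~ 1.74
pos [650.7 138.5 168. ] shift cm [-12.93   0.39   1.82] gap 28.6 F [ 0.4 -0.7  0.4] t 8.55
```

View pics/k8.png

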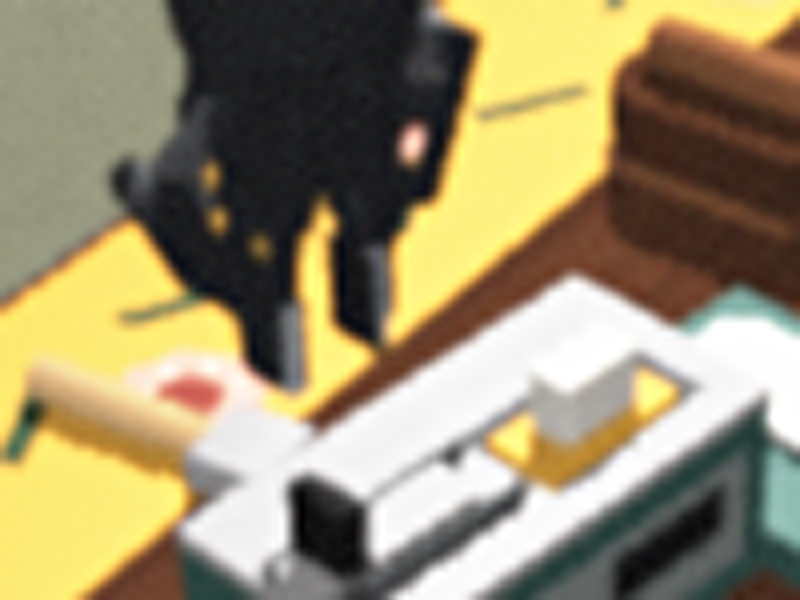

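The lock is fully open: the knob is at its far end and the tongue is clear of the cartridge's shoulder. Now I'll move over the yellow tab with the fingers shut.

```bash
python3 -m pendant '255 -4.3 0.1 -1 -0.011 0 0; 255 -4.3 0.1 0 0 0 0; 255 -4.3 0.1 0 0 0 0; 255 0 0 0 0 0 0; 255 0 0 0 0 0 0';  python3 -c "
from h import *
plan((*chg(0,0),150),82)"
```

```text
clock: 9.22
tool_pos: [643.5, 10.8, 192.8]
eef_rot: [2.356, 2.053, 0.032]
wrist_force: [0.7, 0.1, 0.2]
finger_gap: -0.3
  opt 0 turn [ 0.026 -0.005  0.002] j6~ -1.61
  opt 180 turn [ 0.008  0.04  -3.139] j6~ -4.75
pos [643.5  10.8 192.8] shift cm [-0.22 -0.82  4.26] gap -0.3 F [0.7 0.1 0.2] t 9.22
```

```bash
python3 -m pendant '255 -0.2 -0.8 2 0.026 -0.005 0; 255 0 0 1 0 0 0; 255 0 0 0 0 0 0; 255 0 0 0 0 0 0; 255 0 0 0 0 0 0';  python3 -c "
from h import *
plan((*chg(0,0),150),82)
s=cam('side');crop(s,260,130,100,75,8,'y1.png');plan((*chg(0,0),150),82)"
```

```text
clock: 9.85
tool_pos: [634.8, 13.5, 158.8]
eef_rot: [-2.361, -2.066, 0.004]
wrist_force: [-0.4, 0.8, 0.4]
finger_gap: 0.0
  opt 0 turn [-0.005 -0.001  0.007] j6~ -1.6
  opt 180 turn [ 1.000e-03 -7.000e-03 -3.135e+00] j6~ -4.74
pos [634.8  13.5 158.8] shift cm [-0.34  0.19  0.88] gap 0.0 F [-0.4  0.8  0.4] t 9.85
  opt 0 turn [-0.004 -0.001  0.007] j6~ -1.6
  opt 180 turn [ 1.000e-03 -7.000e-03 -3.135e+00] j6~ -4.74
pos [634.9  13.5 159. ] shift cm [-0.34  0.18  0.9 ] gap -0.1 F [-0.  -0.1  0.9] t 9.9
```

View pics/y1.png

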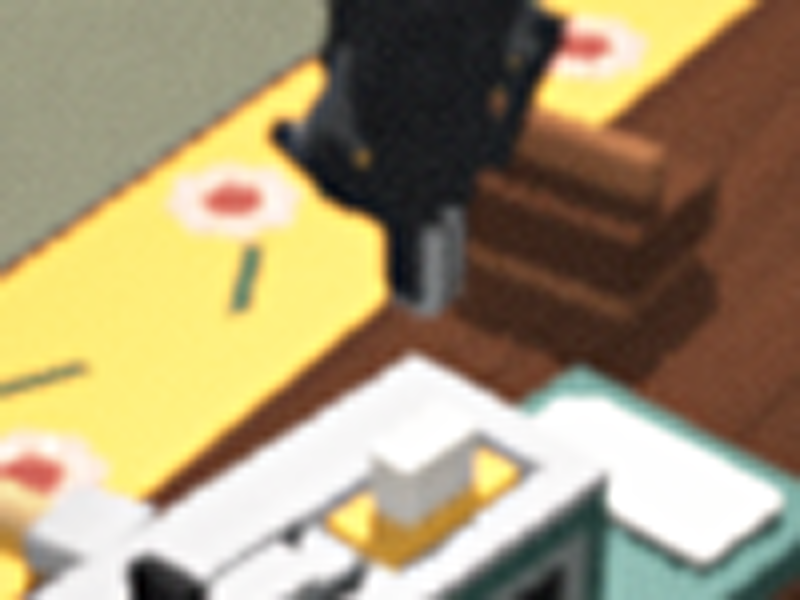

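Seen from the side, the shut tips at (314,167) are about 60 mm above the tab top at (313,185). So the real tips are about 18 mm above the reported TCP, not 19 mm below it. I'll descend guarded and let contact calibrate it.

```bash
python3 -m pendant '255 -0.3 0.1 1 0 0 0; 255 0 0 1 0 0 0; 255 0 0 0.5 0 0 0; 255 0 0 0 0 0 0; 255 0 0 0 0 0 0';  python3 -c "
from h import *
plan((*chg(0,0),99),82)
s=cam('side');crop(s,260,130,100,75,8,'y2.png')"
```

```text
clock: 10.52
tool_pos: [635.4, 9.9, 132.2]
eef_rot: [-2.362, -2.066, 0.004]
wrist_force: [0.0, 0.0, -0.6]
finger_gap: 0.3
  opt 0 turn [-0.004 -0.001  0.006] j6~ -1.61
  opt 180 turn [ 1.000e-03 -7.000e-03 -3.136e+00] j6~ -4.75
pos [635.4   9.9 132.2] shift cm [0.   0.09 3.32] gap 0.3 F [ 0.   0.  -0.6] t 10.53
```

View pics/y2.png

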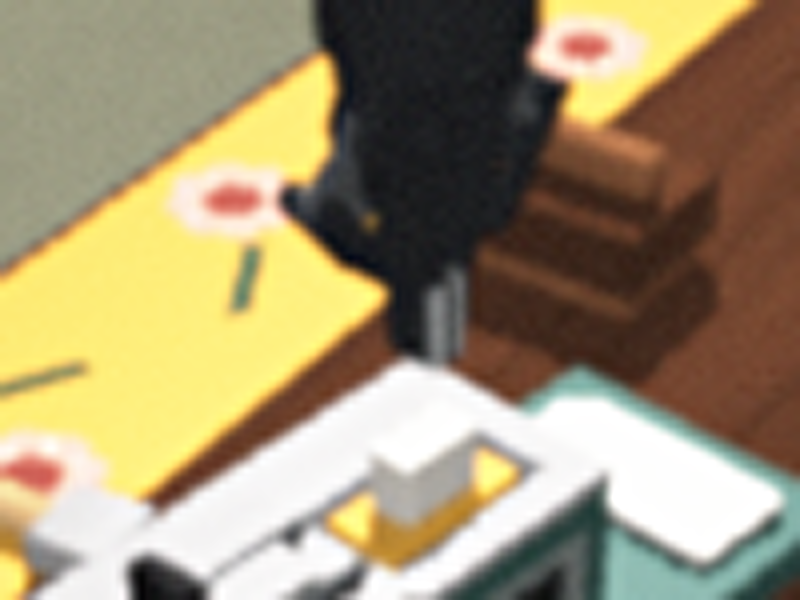

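```bash
python3 -m pendant '255 0 0.1 1 0 0 0; 255 0 0 0.8 0 0 0; 255 0 0 0.7 0 0 0; 255 0 0 0.4 0 0 0; 255 0 0 0 0 0 0';  python3 -c "
from h import *
plan((*chg(0,0),99),82)
s=cam('side');crop(s,260,130,100,75,8,'y3.png')"
```

```text
clock: 11.2
tool_pos: [636.2, 9.9, 101.0]
eef_rot: [-2.362, -2.066, 0.004]
wrist_force: [-0.1, -0.4, 0.5]
finger_gap: 0.2
  opt 0 turn [-0.005 -0.001  0.006] j6~ -1.61
  opt 180 turn [ 1.000e-03 -7.000e-03 -3.135e+00] j6~ -4.75
pos [636.2   9.9 101. ] shift cm [-0.   0.   0.2] gap 0.2 F [-0.1 -0.4  0.5] t 11.2
```

View pics/y3.png

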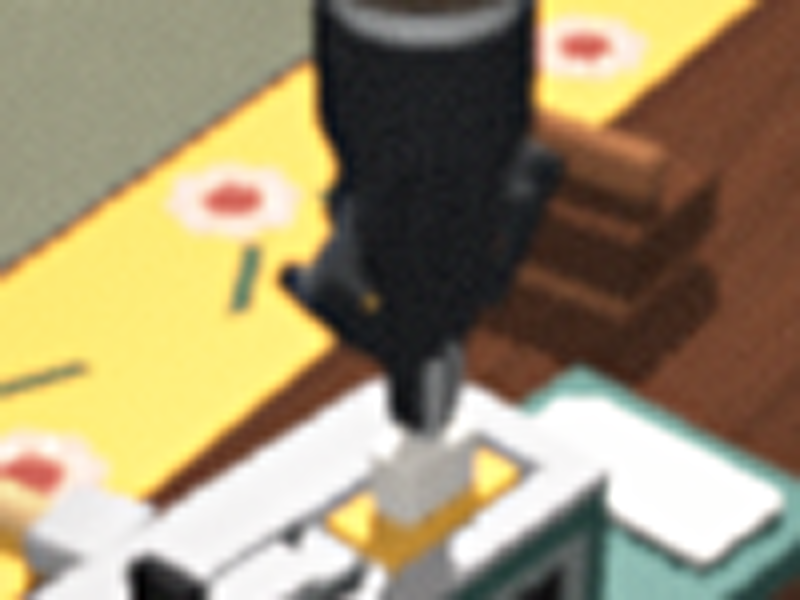

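```bash
python3 -m pendant '255 0 0 0.5 0 0 0; 255 0 0 0.4 0 0 0; 255 0 0 0.4 0 0 0; 255 0 0 0.3 0 0 0; 255 0 0 0.2 0 0 0';  python3 -c "
from h import *
plan((*chg(0,0),99),82)"
```

```text
clock: 11.88
tool_pos: [640.2, 9.4, 90.2]
eef_rot: [2.361, 2.066, 0.005]
wrist_force: [-6.0, 1.0, 10.5]
finger_gap: -0.0
  opt 0 turn [0.005 0.    0.007] j6~ -1.61
  opt 180 turn [-0.     0.008 -3.135] j6~ -4.75
pos [640.2   9.4  90.2] shift cm [ 0.   -0.4  -0.88] gap -0.0 F [-6.   1.  10.5] t 11.88
```

```bash
python3 -m pendant '255 0 -0.3 0.6 0 0 0; 255 0 0 0.6 0 0 0; 255 0 0 0.6 0 0 0; 255 0 0 0.7 0 0 0; 255 0 0 0.7 0 0 0';  python3 -c "
from h import *
plan((*chg(0,0),99),82)
s=cam('side');crop(s,260,130,100,75,8,'y4.png')"
```

```text
clock: 12.5
tool_pos: [640.5, 9.3, 86.2]
eef_rot: [2.354, 2.067, 0.004]
wrist_force: [-20.8, 2.5, 37.8]
finger_gap: -0.3
  opt 0 turn [0.008 0.004 0.01 ] j6~ -1.6
  opt 180 turn [-0.006  0.013 -3.132] j6~ -4.74
pos [640.5   9.3  86.2] shift cm [-0.   -0.42 -1.29] gap -0.3 F [-20.8   2.5  37.8] t 12.5
```

View pics/y4.png

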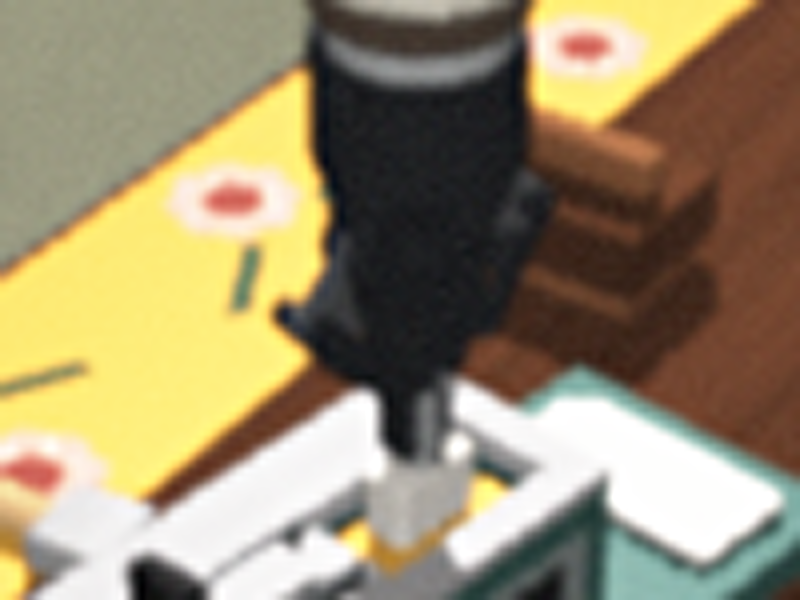

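At the hard stop: 38 N at TCP z 86, which confirms tip = TCP + 18. Releasing upward.

```bash
python3 -m pendant '255 0 0 -0.5 0 0 0; 255 0 0 -1 0 0 0; 255 0 0 -3 0 0 0; 200 0 0 -4 0 0 0; 100 0 0 -2 0 0 0';  python3 -c "
from h import *
plan((*chg(0,0),150),82)
s=cam('side');crop(s,260,130,100,75,8,'y5.png')"
```

```text
clock: 13.18
tool_pos: [638.8, 10.0, 194.4]
eef_rot: [2.355, 2.068, 0.002]
wrist_force: [-0.8, -0.7, 0.0]
finger_gap: 35.2
  opt 0 turn [0.006 0.004 0.01 ] j6~ -1.6
  opt 180 turn [-0.006  0.01  -3.132] j6~ -4.74
pos [638.8  10.  194.4] shift cm [-0.03 -0.28  4.44] gap 35.2 F [-0.8 -0.7  0. ] t 13.18
```

View pics/y5.png

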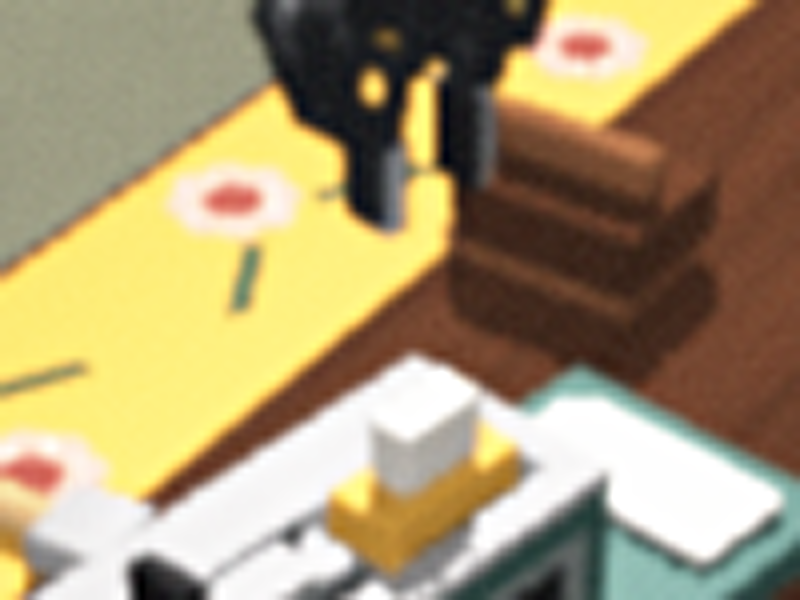

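The yellow cartridge has sprung up, with its body top about 18 mm above the plate. Next I grip the tab.

```bash
python3 -m pendant '70 0 -0.2 3 0.005 0.004 0.01; 70 0 0 3 0 0 0; 70 0 0 1.5 0 0 0; 70 0 0 0 0 0 0; 70 0 0 0 0 0 0';  python3 -c "
from h import *
plan((*chg(0,0),95),82)
s=cam('side');crop(s,260,130,100,75,8,'y6.png')"
```

```text
clock: 13.85
tool_pos: [639.4, 9.8, 119.6]
eef_rot: [2.368, 2.057, 0.008]
wrist_force: [0.1, -0.8, 1.4]
finger_gap: 61.6
  opt 0 turn [ 0.007 -0.001 -0.   ] j6~ -1.61
  opt 180 turn [-1.000e-03 -1.100e-02  3.141e+00] j6~ 1.54
pos [639.4   9.8 119.6] shift cm [-0.03 -0.34  2.46] gap 61.6 F [ 0.1 -0.8  1.4] t 13.85
```

View pics/y6.png

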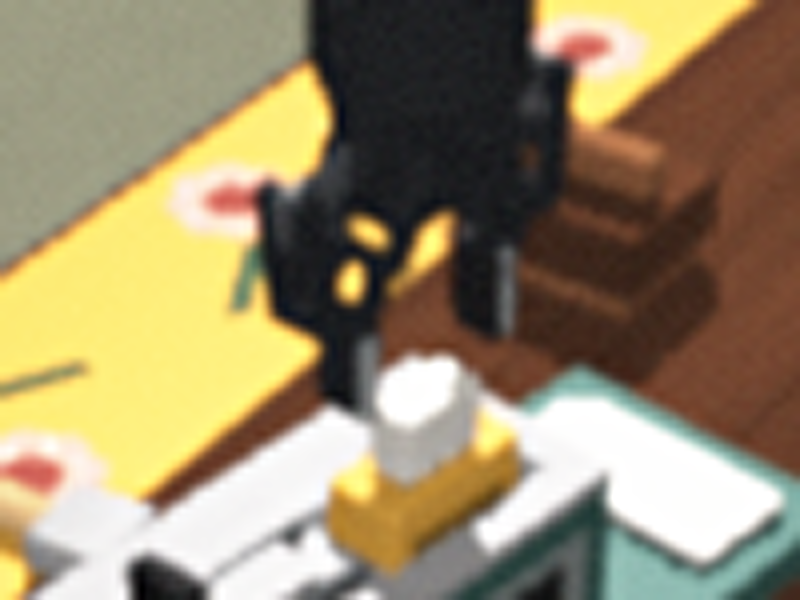

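```bash
python3 -m pendant '70 0 -0.3 1 0.005 0 0; 70 0 0 1 0 0 0; 70 0 0 0.7 0 0 0; 70 0 0 0 0 0 0; 70 0 0 0 0 0 0';  python3 -c "
from h import *
plan((*chg(0,0),92),82)
s=cam('side');crop(s,260,130,100,75,8,'y7.png')"
```

```text
clock: 14.52
tool_pos: [637.3, 10.1, 92.3]
eef_rot: [2.369, 2.059, 0.005]
wrist_force: [-0.1, -0.9, 0.3]
finger_gap: 62.2
  opt 0 turn [ 0.004 -0.    -0.   ] j6~ -1.61
  opt 180 turn [-1.000e-03 -7.000e-03  3.141e+00] j6~ 1.54
pos [637.3  10.1  92.3] shift cm [-0.03 -0.11  0.03] gap 62.2 F [-0.1 -0.9  0.3] t 14.53
```

View pics/y7.png

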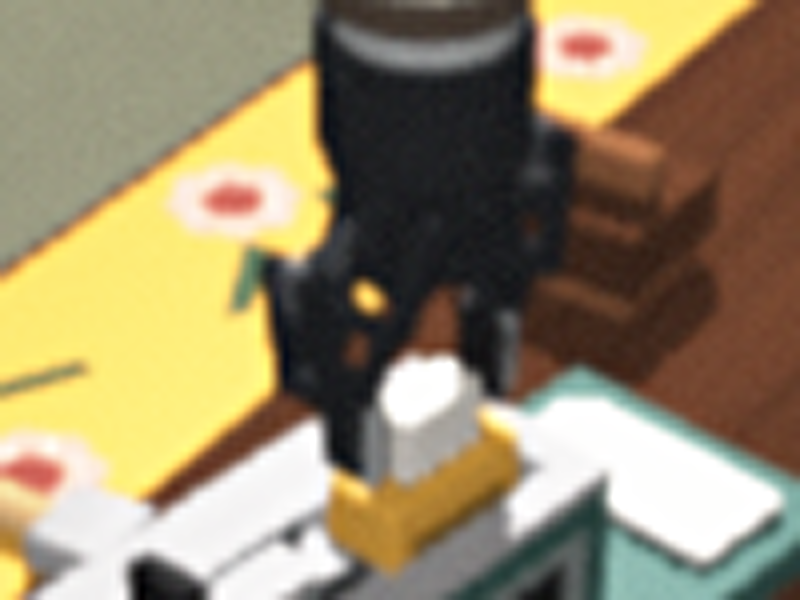

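```bash
python3 -m pendant '70 0 -0.1 -0.5 0 0 0; 110 0 0 0 0 0 0; 180 0 0 0 0 0 0; 255 0 0 0 0 0 0; 255 0 0 0 0 0 0' 40;  python3 -c "
from h import *
plan((*chg(0,0),92),82)"; python3 -m pendant '255 0 0 0 0 0 0; 255 0 0 0 0 0 0; 255 0 0 -2 0 0 0; 255 0 0 -3 0 0 0; 255 0 0 -4 0 0 0';python3 -c "
from h import *
plan((*chg(0,0),92),82)
s=cam('side');crop(s,260,110,100,75,8,'y8.png')"
```

```text
clock: 15.2
tool_pos: [636.8, 10.0, 98.6]
eef_rot: [2.368, 2.058, 0.006]
wrist_force: [-0.0, -0.2, -0.3]
finger_gap: 39.2
  opt 0 turn [ 0.006 -0.    -0.   ] j6~ -1.61
  opt 180 turn [-1.000e-03 -9.000e-03  3.141e+00] j6~ 1.54
pos [636.8  10.   98.6] shift cm [-0.02 -0.06  0.66] gap 39.2 F [-0.  -0.2 -0.3] t 15.2
clock: 15.82
tool_pos: [633.4, 10.6, 187.9]
eef_rot: [-2.37, -2.059, 0.002]
wrist_force: [0.2, 0.1, -2.2]
finger_gap: 39.0
  opt 0 turn [-0.003 -0.001 -0.001] j6~ -1.61
  opt 180 turn [-1.000e-03  5.000e-03  3.141e+00] j6~ 1.54
pos [633.4  10.6 187.9] shift cm [-0.04  0.31  9.59] gap 39.0 F [ 0.2  0.1 -2.2] t 15.82
```

View pics/y8.png

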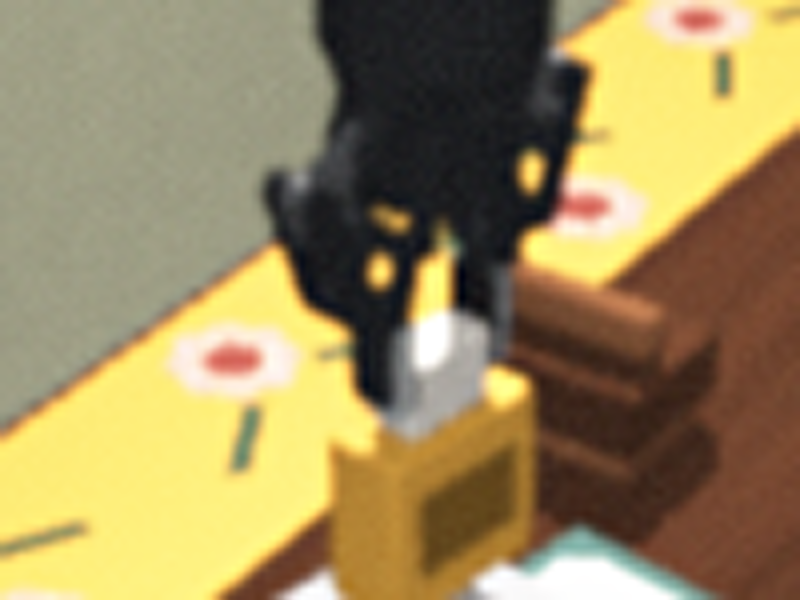

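```bash
python3 -m pendant '255 0 0 -2 0 0 0; 255 0 0 -2 0 0 0; 255 0 0 0 0 0 0; 255 0 0 0 0 0 0; 255 0 0 0 0 0 0';python3 -c "
from h import *
plan((476,344,220),82)"
```

```text
clock: 16.5
tool_pos: [637.0, 10.3, 240.3]
eef_rot: [2.364, 2.055, 0.013]
wrist_force: [-0.1, 0.9, -2.0]
finger_gap: 38.7
  opt 0 turn [ 0.013 -0.    -0.   ] j6~ -1.6
  opt 180 turn [-0.    -0.02   3.141] j6~ 1.54
pos [637.   10.3 240.3] shift cm [ 30.81 -20.62   1.78] gap 38.7 F [-0.1  0.9 -2. ] t 16.5
```

```bash
python3 -m pendant '255 3 -2 0 0 0 0; 255 4 -2.7 0 0 0 0; 255 4 -2.7 0 0 0 0; 255 4 -2.7 0 0 0 0; 255 4 -2.7 0 0 0 0';python3 -c "
from h import *
plan((476,344,220),82)"
```

```text
clock: 17.12
tool_pos: [533.0, 218.6, 232.9]
eef_rot: [2.375, 2.05, 0.003]
wrist_force: [1.2, 0.0, -3.9]
finger_gap: 39.2
  opt 0 turn [ 0.004  0.001 -0.007] j6~ -1.25
  opt 180 turn [ 2.000e-03 -6.000e-03  3.135e+00] j6~ 1.89
pos [533.  218.6 232.9] shift cm [11.58 -7.47  1.24] gap 39.2 F [ 1.2  0.  -3.9] t 17.12
```

```bash
python3 -m pendant '255 4 -2.5 0 0 0 0; 255 4 -2.5 0 0 0 0; 255 3 -2 0 0 0 0; 255 0 0 2 0 0 0; 255 0 0 3 0 0 0';python3 -c "
from h import *
plan((476,344,75),82)"
```

```text
clock: 17.75
tool_pos: [474.5, 344.8, 179.3]
eef_rot: [2.37, 2.058, 0.001]
wrist_force: [0.0, 0.0, -1.5]
finger_gap: 39.5
  opt 0 turn [ 0.002  0.001 -0.001] j6~ -1.01
  opt 180 turn [ 2.000e-03 -3.000e-03  3.141e+00] j6~ 2.13
pos [474.5 344.8 179.3] shift cm [-0.05  0.14 10.43] gap 39.5 F [ 0.   0.  -1.5] t 17.75
```

```bash
python3 -m pendant '255 0 0 4 0 0 0; 255 0 0 3 0 0 0; 255 0 0 1 0 0 0; 255 0 0 0 0 0 0; 255 0 0 0 0 0 0';python3 -c "
from h import *
plan((476,344,68),82)
s=cam('side');crop(s,220,190,140,110,5.4,'r1.png')"
```

```text
clock: 18.38
tool_pos: [471.5, 343.8, 93.1]
eef_rot: [2.371, 2.061, -0.01]
wrist_force: [0.3, -0.5, -2.0]
finger_gap: 39.0
  opt 0 turn [-0.004  0.005 -0.   ] j6~ -1.01
  opt 180 turn [0.008 0.007 3.141] j6~ 2.14
pos [471.5 343.8  93.1] shift cm [0.09 0.45 2.51] gap 39.0 F [ 0.3 -0.5 -2. ] t 18.38
```

View pics/r1.png

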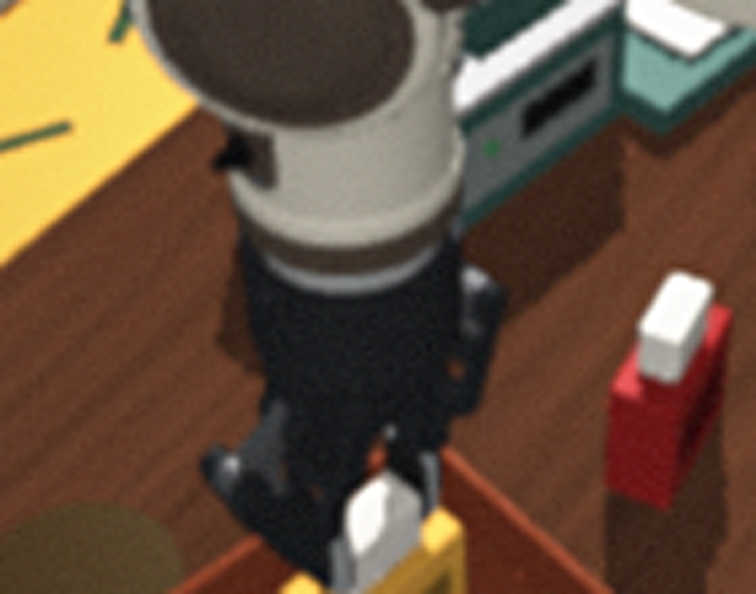

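```bash
python3 -m pendant '255 0 0.3 1 0 0 0; 255 0 0 0.8 0 0 0; 255 0 0 0.5 0 0 0; 255 0 0 0.3 0 0 0; 255 0 0 0 0 0 0';python3 -c "
from h import *
plan((476,344,68),82)"
```

```text
clock: 19.05
tool_pos: [476.1, 343.8, 67.3]
eef_rot: [2.371, 2.06, -0.005]
wrist_force: [-0.2, 0.3, -2.2]
finger_gap: 39.2
  opt 0 turn [-0.001  0.003 -0.   ] j6~ -1.01
  opt 180 turn [5.000e-03 2.000e-03 3.141e+00] j6~ 2.13
pos [476.1 343.8  67.3] shift cm [ 0.02 -0.01 -0.07] gap 39.2 F [-0.2  0.3 -2.2] t 19.05
```

```bash
python3 -m pendant '255 0 0 0.2 0 0 0; 255 0 0 0 0 0 0; 200 0 0 0 0 0 0; 110 0 0 0 0 0 0; 80 0 0 0 0 0 0';python3 -m pendant '70 0 0 -1 0 0 0; 70 0 0 -3 0 0 0; 70 0 0 -4 0 0 0; 70 0 0 -4 0 0 0; 70 0 0 -2 0 0 0';python3 -c "
from h import *
plan((443.8,154.1,180),98.7)
s=cam('side');crop(s,220,190,140,110,5.4,'r2.png')"
```

```text
clock: 19.68
tool_pos: [477.8, 344.5, 67.9]
eef_rot: [2.369, 2.059, 0.001]
wrist_force: [0.1, 0.4, 0.4]
finger_gap: 58.9
clock: 20.3
tool_pos: [477.0, 344.5, 213.7]
eef_rot: [2.369, 2.059, -0.0]
wrist_force: [0.3, 0.7, -1.2]
finger_gap: 62.2
  opt 0 turn [ 0.001  0.002 -0.292] j6~ -1.3
  opt 180 turn [ 3.00e-03 -2.00e-03  2.85e+00] j6~ 1.84
pos [477.  344.5 213.7] shift cm [-19.31  -0.64   3.4 ] gap 62.2 F [ 0.3  0.7 -1.2] t 20.3
```

View pics/r2.png

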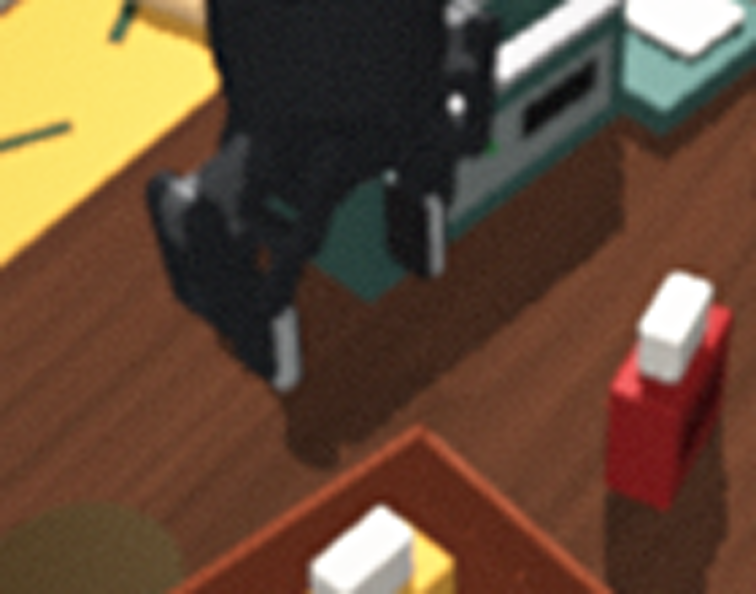

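The yellow cartridge stands free in the returns tray. Now the red one.

```bash
python3 -m pendant '70 -4.8 0 0 0 0 0; 70 -4.8 -0.3 0 0 0 0; 70 -4.8 -0.3 0 0 0 0; 70 -4.8 0 0 0 0 -0.146; 70 0 0 0 0 0 -0.146';python3 -c "
from h import *
plan((443.8,154.1,80),98.7)"
```

```text
clock: 20.98
tool_pos: [445.3, 150.9, 217.5]
eef_rot: [2.029, 2.389, 0.011]
wrist_force: [0.3, 0.4, 0.4]
finger_gap: 61.8
  opt 0 turn [0.01  0.001 0.011] j6~ -1.65
  opt 180 turn [-2.000e-03  1.600e-02 -3.131e+00] j6~ -4.79
pos [445.3 150.9 217.5] shift cm [ 0.36 -0.24 13.75] gap 61.8 F [0.3 0.4 0.4] t 20.98
```

```bash
python3 -m pendant '70 0.3 -0.2 4 0.01 0 0.011; 70 0 0 4 0 0 0; 70 0 0 3 0 0 0; 70 0 0 0.5 0 0 0; 70 0 0 0 0 0 0';python3 -c "
from h import *
plan((443.8,154.1,60),98.7)
s=cam('side');crop(s,290,180,100,100,6,'r3.png')"
```

```text
clock: 21.6
tool_pos: [444.9, 152.6, 101.8]
eef_rot: [2.045, 2.378, 0.005]
wrist_force: [-0.1, -0.3, -0.2]
finger_gap: 62.1
  opt 0 turn [ 0.006  0.002 -0.002] j6~ -1.65
  opt 180 turn [ 3.00e-03 -9.00e-03  3.14e+00] j6~ 1.49
pos [444.9 152.6 101.8] shift cm [ 0.18 -0.11  4.18] gap 62.1 F [-0.1 -0.3 -0.2] t 21.6
```

View pics/r3.png

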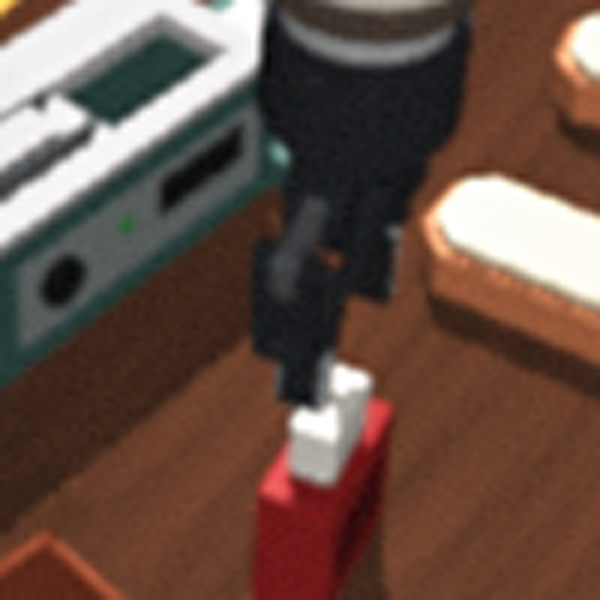

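```bash
python3 -c "
from h import *
s=cam('side');a=np.radians(98.7)
for d in(-31,0,31):
  for z in(128,98): print(d,z,((proj(s,(444.9+d*np.cos(a),152.6+d*np.sin(a),z))-[290,180])*6).round())
for d in(-20,0,20): print('tab',d,((proj(s,(443.8+d*np.cos(a),154.1+d*np.sin(a),98))-[290,180])*6).round())
c=cam('top');crop(c,230,220,80,60,10,'r4.png')
"
```

```text
-31 128 [359. 293.]
-31 98 [354. 345.]
0 128 [331. 342.]
0 98 [327. 394.]
31 128 [302. 393.]
31 98 [298. 446.]
tab -20 [345. 366.]
tab 0 [327. 398.]
tab 20 [309. 431.]
```

View pics/r4.png

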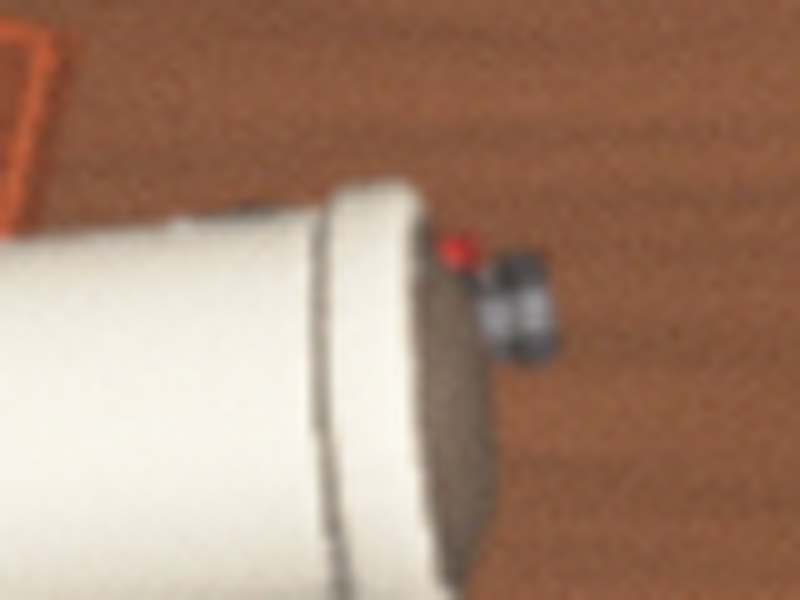

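```bash
python3 -m pendant '70 0.2 -0.1 1.5 0.005 0 0; 70 0 0 1.5 0 0 0; 70 0 0 1 0 0 0; 70 0 0 0.2 0 0 0; 70 0 0 0 0 0 0';python3 -c "
from h import *
plan((443.8,154.1,57),98.7)
s=cam('side');crop(s,290,180,100,100,6,'r5.png')"
```

```text
clock: 22.38
tool_pos: [445.2, 154.7, 58.6]
eef_rot: [2.046, 2.379, 0.003]
wrist_force: [-0.2, -0.4, 0.4]
finger_gap: 62.2
  opt 0 turn [ 0.004  0.002 -0.001] j6~ -1.64
  opt 180 turn [ 3.00e-03 -6.00e-03  3.14e+00] j6~ 1.5
pos [445.2 154.7  58.6] shift cm [-0.04 -0.15  0.16] gap 62.2 F [-0.2 -0.4  0.4] t 22.38
```

View pics/r5.png

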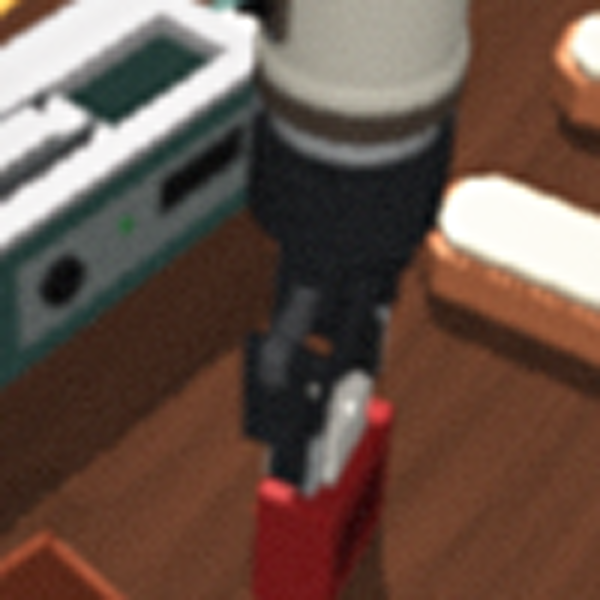

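```bash
python3 -m pendant '120 0 -0.1 0 0 0 0; 180 0 0 0 0 0 0; 255 0 0 0 0 0 0; 255 0 0 0 0 0 0; 255 0 0 0 0 0 0' 40;python3 -m pendant '255 0 0 0 0 0 0; 255 0 0 -2 0 0 0; 255 0 0 -4 0 0 0; 255 0 0 -4 0 0 0; 255 0 0 -4 0 0 0';python3 -c "
from h import *
plan((*chg(0,0),210),82)"
```

```text
clock: 23.05
tool_pos: [444.8, 154.5, 59.4]
eef_rot: [2.045, 2.378, 0.005]
wrist_force: [0.3, 1.3, -0.6]
finger_gap: 39.3
clock: 23.68
tool_pos: [439.4, 154.4, 197.7]
eef_rot: [-2.046, -2.379, 0.01]
wrist_force: [0.3, -0.6, -2.9]
finger_gap: 39.2
  opt 0 turn [-0.007  0.002  0.29 ] j6~ -1.35
  opt 180 turn [-0.003 -0.01  -2.852] j6~ -4.49
pos [439.4 154.4 197.7] shift cm [-17.23  17.29  -1.34] gap 39.2 F [ 0.3 -0.6 -2.9] t 23.68
```

```bash
python3 -m pendant '255 -3.4 3.4 -1.3 0 0 0; 255 -3.5 3.5 0 0 0 0; 255 -3.5 3.5 0 0 0 0; 255 -3.4 3.4 0 0 0 0; 255 -3.3 3.3 0 0 0 0';python3 -m pendant '255 0 0 0 0 0 0.145; 255 0 0 0 0 0 0.145; 255 0 0 0 0 0 0; 255 0 0 0 0 0 0; 255 0 0 0 0 0 0';python3 -c "
from h import *
plan((*chg(0,0),165),82)"
```

```text
clock: 24.3
tool_pos: [639.5, 10.0, 213.8]
eef_rot: [-2.041, -2.386, 0.002]
wrist_force: [0.6, -0.5, -1.9]
finger_gap: 39.0
clock: 24.92
tool_pos: [639.8, 7.4, 209.3]
eef_rot: [-2.368, -2.055, 0.009]
wrist_force: [0.1, -0.0, -2.4]
finger_gap: 38.6
  opt 0 turn [-0.008  0.    -0.002] j6~ -1.61
  opt 180 turn [1.00e-03 1.30e-02 3.14e+00] j6~ 1.53
pos [639.8   7.4 209.3] shift cm [ 0.2  -0.36  4.43] gap 38.6 F [ 0.1 -0.  -2.4] t 24.93
```

```bash
python3 -m pendant '255 0.2 -0.3 2 -0.004 0 0; 255 0 0 1.8 0 0 0; 255 0 0 0.2 0 0 0; 255 0 0 0 0 0 0; 255 0 0 0 0 0 0';python3 -c "
from h import *
plan((*chg(0.7,0),160),82)
s=cam('side');crop(s,260,110,100,75,8,'b1.png')
c=cam('top');crop(c,280,150,70,50,10,'b2.png');plan((*chg(0.7,0),160),82)"
```

```text
clock: 25.55
tool_pos: [637.7, 10.0, 169.7]
eef_rot: [-2.369, -2.062, 0.002]
wrist_force: [0.6, -0.3, -1.7]
finger_gap: 39.2
  opt 0 turn [-0.002  0.     0.002] j6~ -1.6
  opt 180 turn [-1.00e-03 -2.00e-03 -3.14e+00] j6~ -4.75
pos [637.7  10.  169.7] shift cm [-0.03 -0.08  0.97] gap 39.2 F [ 0.6 -0.3 -1.7] t 25.55
  opt 0 turn [-0.001  0.     0.002] j6~ -1.6
  opt 180 turn [-1.00e-03 -2.00e-03 -3.14e+00] j6~ -4.75
pos [637.8  10.  169.8] shift cm [-0.03 -0.09  0.98] gap 39.2 F [-0.9 -0.9 -2.8] t 25.65
```

View pics/b1.png

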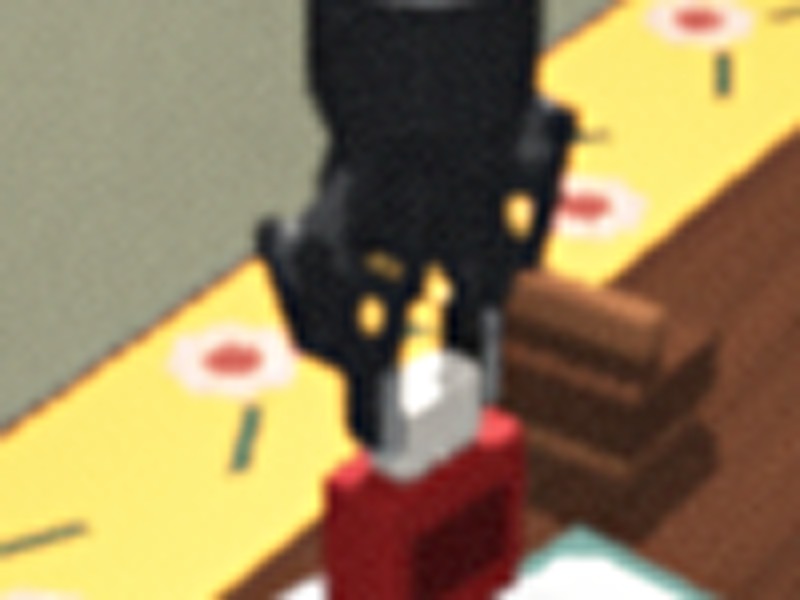

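View pics/b2.png

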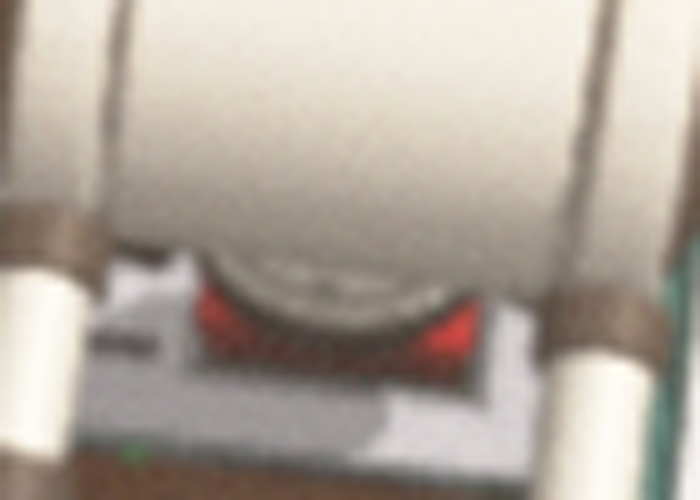

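```bash
python3 -m pendant '255 0 -0.1 1 0 0 0; 255 0 0 1 0 0 0; 255 0 0 0.8 0 0 0; 255 0 0 0.4 0 0 0; 255 0 0 0 0 0 0';python3 -c "
from h import *
plan((*chg(0.7,0),98),82)
s=cam('side');crop(s,260,130,100,75,8,'b3.png')"
```

```text
clock: 26.28
tool_pos: [636.5, 10.1, 135.2]
eef_rot: [-2.368, -2.062, 0.003]
wrist_force: [0.0, -0.0, -2.5]
finger_gap: 39.3
  opt 0 turn [-0.002  0.     0.002] j6~ -1.6
  opt 180 turn [-1.00e-03 -3.00e-03 -3.14e+00] j6~ -4.75
pos [636.5  10.1 135.2] shift cm [-0.02  0.05  3.72] gap 39.3 F [ 0.  -0.  -2.5] t 26.27
```

View pics/b3.png

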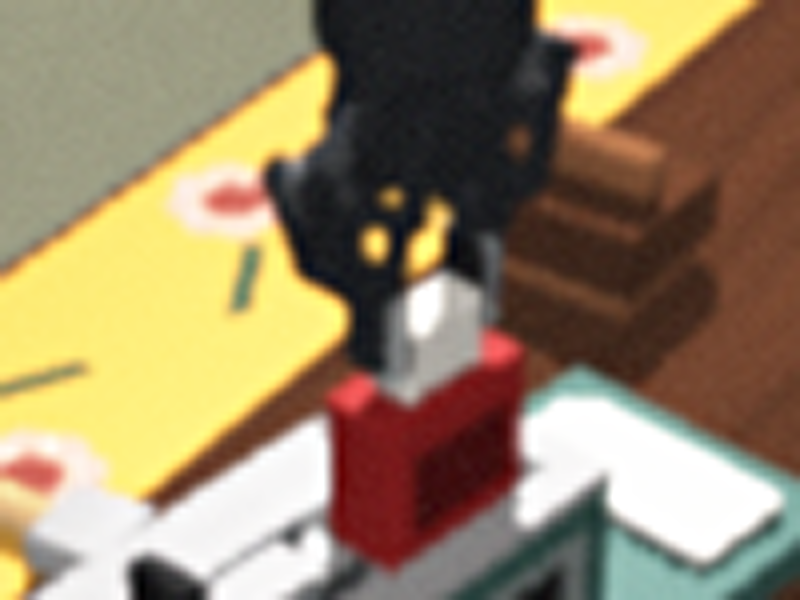

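```bash
python3 -m pendant '255 0 0 0.9 0 0 0; 255 0 0 0.9 0 0 0; 255 0 0 0.9 0 0 0; 255 0 0 0.7 0 0 0; 255 0 0 0 0 0 0';python3 -c "
from h import *
plan((*chg(0.7,0),98),82)"
```

```text
clock: 26.95
tool_pos: [636.6, 10.0, 99.0]
eef_rot: [-2.369, -2.063, 0.002]
wrist_force: [-0.6, -0.9, -1.2]
finger_gap: 39.3
  opt 0 turn [-0.001  0.001  0.002] j6~ -1.6
  opt 180 turn [-1.00e-03 -2.00e-03 -3.14e+00] j6~ -4.75
pos [636.6  10.   99. ] shift cm [-0.02  0.03  0.1 ] gap 39.3 F [-0.6 -0.9 -1.2] t 26.95
```

```bash
python3 -m pendant '200 0 0 0.2 0 0 0; 110 0 0 0 0 0 0; 70 0 0 0 0 0 0; 70 0 0 0 0 0 0; 70 0 0 -1 0 0 0';python3 -m pendant '70 0 0 -2 0 0 0; 70 0 0 -2 0 0 0; 150 0 0 -1 0 0 0; 255 0 0 0 0 0 0; 255 0 0 0 0 0 0';python3 -m pendant '255 0 0 0 0 0 0; 255 0 0 0 0 0 0; 255 0 0 0 0 0 0; 255 0 0 0 0 0 0; 255 0 0 0 0 0 0';python3 -c "
from h import *
plan((*chg(0,0),120),82)
s=cam('side');crop(s,260,130,100,75,8,'b4.png')"
```

```text
clock: 27.58
tool_pos: [637.9, 9.8, 109.2]
eef_rot: [2.368, 2.062, 0.001]
wrist_force: [0.4, 0.3, -0.5]
finger_gap: 62.3
clock: 28.2
tool_pos: [639.7, 9.6, 166.6]
eef_rot: [2.364, 2.059, 0.007]
wrist_force: [0.2, -0.1, 0.1]
finger_gap: 7.5
clock: 28.82
tool_pos: [638.4, 9.8, 164.1]
eef_rot: [2.367, 2.061, 0.003]
wrist_force: [-0.0, -0.4, -0.4]
finger_gap: -0.2
  opt 0 turn [0.004 0.001 0.002] j6~ -1.6
  opt 180 turn [-1.00e-03  6.00e-03 -3.14e+00] j6~ -4.75
pos [638.4   9.8 164.1] shift cm [-0.01 -0.23  4.41] gap -0.2 F [-0.  -0.4 -0.4] t 28.82
```

View pics/b4.png

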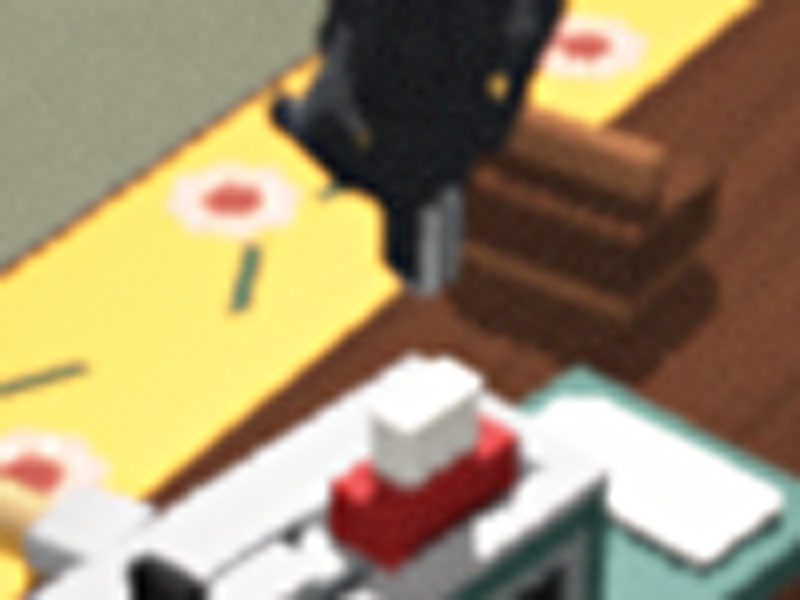

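The red cartridge stands upright on the raised platform. I'll press it to the stop, which should read about TCP z 86.

```bash
python3 -m pendant '255 0 -0.2 1 0.004 0 0; 255 0 0 1.3 0 0 0; 255 0 0 1.2 0 0 0; 255 0 0 0.6 0 0 0; 255 0 0 0.4 0 0 0';python3 -c "
from h import *
plan((*chg(0,0),120),82)";  python3 -m pendant '255 0 0 0.6 0 0 0; 255 0 0 0.6 0 0 0; 255 0 0 0.6 0 0 0; 255 0 0 0.6 0 0 0; 255 0 0 0.6 0 0 0';python3 -c "
from h import *
plan((*chg(0,0),86),82)"
```

```text
clock: 29.5
tool_pos: [635.9, 10.1, 115.5]
eef_rot: [-2.369, -2.063, 0.002]
wrist_force: [-1.0, 0.2, 4.7]
finger_gap: 0.1
  opt 0 turn [-0.001  0.001  0.002] j6~ -1.6
  opt 180 turn [-1.00e-03 -2.00e-03 -3.14e+00] j6~ -4.75
pos [635.9  10.1 115.5] shift cm [-0.02  0.03 -0.45] gap 0.1 F [-1.   0.2  4.7] t 29.5
clock: 30.12
tool_pos: [639.5, 9.6, 90.2]
eef_rot: [2.364, 2.059, 0.006]
wrist_force: [-2.0, 0.5, 8.4]
finger_gap: -0.0
  opt 0 turn [0.007 0.001 0.002] j6~ -1.6
  opt 180 turn [-2.00e-03  1.20e-02 -3.14e+00] j6~ -4.75
pos [639.5   9.6  90.2] shift cm [-0.01 -0.34  0.42] gap -0.0 F [-2.   0.5  8.4] t 30.12
```

```bash
python3 -m pendant '255 0 -0.3 0.6 0 0 0; 255 0 0 0.6 0 0 0; 255 0 0 0.6 0 0 0; 255 0 0 0.6 0 0 0; 255 0 0 0.6 0 0 0';python3 -c "
from h import *
plan((*chg(0,0),86),82)";python3 -m pendant '255 0 0 -0.5 0 0 0; 255 0 0 -1 0 0 0; 255 0 0 -3 0 0 0; 255 0 0 -2 0 0 0; 255 0 0 0 0 0 0';  python3 -c "
from h import *
plan((*chg(0,127.3),150),82)
s=cam('side');crop(s,260,130,100,75,8,'b5.png')"
```

```text
clock: 30.75
tool_pos: [640.9, 9.4, 86.4]
eef_rot: [2.356, 2.058, 0.009]
wrist_force: [-18.7, 1.8, 33.9]
finger_gap: 0.1
  opt 0 turn [0.014 0.004 0.005] j6~ -1.6
  opt 180 turn [-0.007  0.021 -3.137] j6~ -4.74
pos [640.9   9.4  86.4] shift cm [-0.01 -0.47  0.04] gap 0.1 F [-18.7   1.8  33.9] t 30.75
clock: 31.38
tool_pos: [640.1, 9.8, 154.1]
eef_rot: [2.355, 2.058, 0.01]
wrist_force: [0.3, -0.3, 0.3]
finger_gap: 0.1
  opt 0 turn [0.014 0.004 0.005] j6~ -1.6
  opt 180 turn [-0.007  0.023 -3.136] j6~ -4.74
pos [640.1   9.8 154.1] shift cm [12.69 -0.33  0.35] gap 0.1 F [ 0.3 -0.3  0.3] t 31.38
```

View pics/b5.png

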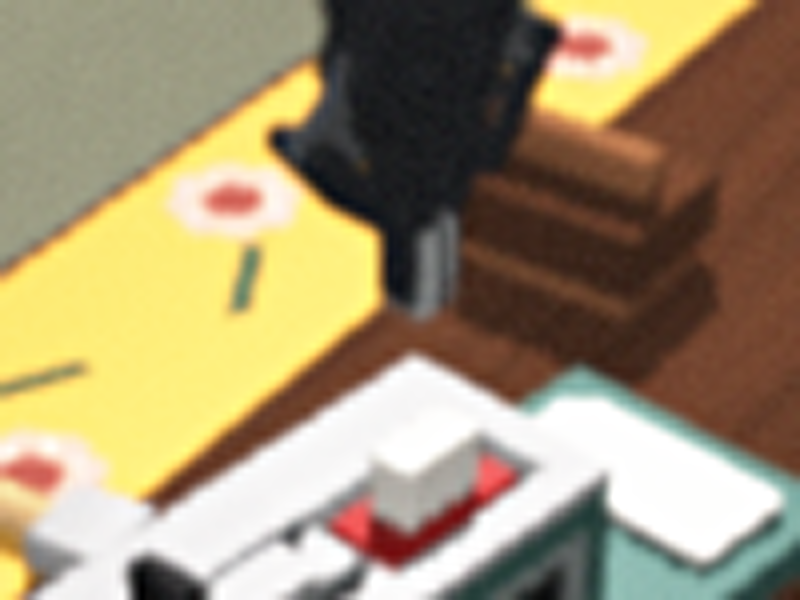

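The red cartridge is latched flush. Next is shutting the lock.

```bash
python3 -m pendant '165 4 -0.1 -0.5 0.01 0.004 0; 165 4.2 -0.1 0 0 0 0; 165 4.4 -0.1 0 0 0 0; 165 0 0 0 0 0 0; 165 0 0 0 0 0 0';  python3 -c "
from h import *
plan((*chg(0,126.7),102),82)"
```

```text
clock: 32.05
tool_pos: [649.9, 137.2, 148.9]
eef_rot: [-2.364, -2.06, 0.013]
wrist_force: [0.3, -0.1, -0.2]
finger_gap: 30.2
  opt 0 turn [-0.01   0.002  0.003] j6~ -1.4
  opt 180 turn [-0.004 -0.015 -3.139] j6~ -4.55
pos [649.9 137.2 148.9] shift cm [-0.12  0.46  4.69] gap 30.2 F [ 0.3 -0.1 -0.2] t 32.05
```

```bash
python3 -m pendant '165 -0.1 0.4 1.5 -0.006 0 0; 165 0 0 1.5 0 0 0; 165 0 0 1.3 0 0 0; 165 0 0 0.2 0 0 0; 165 0 0 0 0 0 0';  python3 -c "
from h import *
plan((*chg(0,126.7),102),82)
s=cam('side');crop(s,240,140,100,75,8,'l1.png')"
```

```text
clock: 32.67
tool_pos: [652.3, 131.9, 98.0]
eef_rot: [-2.37, -2.057, 0.012]
wrist_force: [-0.1, 0.3, -0.2]
finger_gap: 30.1
  opt 0 turn [-0.008  0.003 -0.002] j6~ -1.41
  opt 180 turn [0.005 0.012 3.14 ] j6~ 1.73
pos [652.3 131.9  98. ] shift cm [ 0.36  0.1  -0.4 ] gap 30.1 F [-0.1  0.3 -0.2] t 32.67
```

View pics/l1.png

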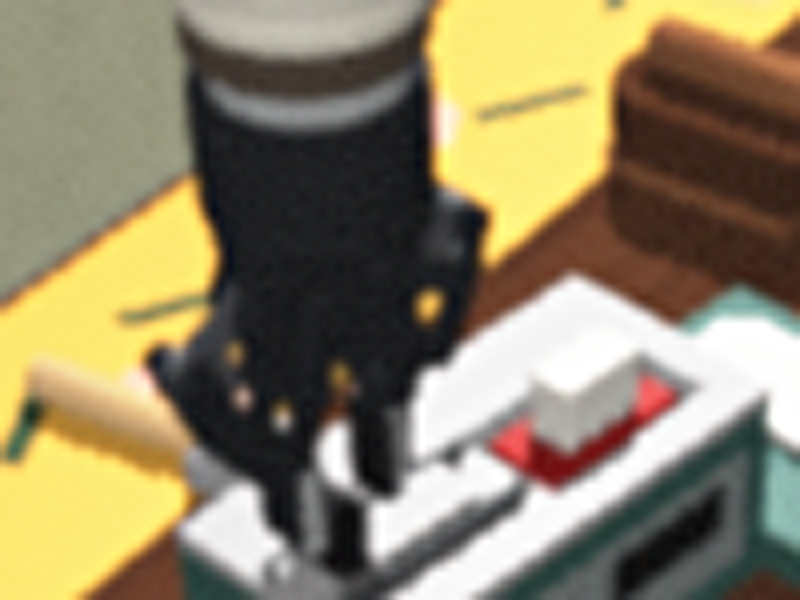

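```bash
python3 -m pendant '190 0.35 0.1 0 0 0 0; 220 0 0 0 0 0 0; 255 0 0 0 0 0 0; 255 0 0 0 0 0 0; 255 0 0 0 0 0 0' 40;  python3 -c "
from h import *
plan((*chg(0,86),100),82)";python3 -m pendant '255 -0.9 0 0 0 0 0; 255 -0.9 0 0 0 0 0; 255 -0.9 0 0 0 0 0; 255 -0.9 0 0 0 0 0; 255 -0.6 0 0 0 0 0';  python3 -c "
from h import *
plan((*chg(0,86),100),82)"
```

```text
clock: 33.35
tool_pos: [654.4, 135.4, 99.3]
eef_rot: [-2.371, -2.058, 0.01]
wrist_force: [-0.5, -0.6, -0.8]
finger_gap: 13.2
  opt 0 turn [-0.006  0.004 -0.002] j6~ -1.41
  opt 180 turn [0.006 0.009 3.14 ] j6~ 1.74
pos [654.4 135.4  99.3] shift cm [-4.08 -0.05 -0.06] gap 13.2 F [-0.5 -0.6 -0.8] t 33.35
clock: 33.98
tool_pos: [648.6, 95.6, 99.3]
eef_rot: [-2.368, -2.054, -0.002]
wrist_force: [5.1, 21.5, -3.8]
finger_gap: 12.7
  opt 0 turn [-0.005 -0.006 -0.002] j6~ -1.47
  opt 180 turn [-0.009  0.008  3.139] j6~ 1.67
pos [648.6  95.6  99.3] shift cm [-0.06 -0.04 -0.07] gap 12.7 F [ 5.1 21.5 -3.8] t 33.98
```

```bash
python3 -m pendant '255 0 0 0 0 0 0; 190 0 0 0 0 0 0; 165 0 0 0 0 0 0; 165 0 0 -2 0 0 0; 165 0 0 -5 0 0 0';  python3 -m pendant '80 -3 -4 -4 0 0 0; 0 -3 -4 -4 0 0 0; 0 -3 -4 0 0 0 0; 0 0 -3 0 0 0 0; 0 0 0 0 0 0 0';  python3 -c "
from h import *
tx()
c=cam('top');cv2.imwrite('pics/top2.png',c['img'][:,:,::-1]);s=cam('side');crop(s,220,110,220,180,3.6,'l2.png')
W=white(c,200)
for nm,p,z in [('A',(337,251),33),('B',(396,247),33),('C',(452,203),33),('nest',(357,190),27)]:
    m,a,sz,ce=blob(c,W,p,z); print(nm,m.round(1),round(np.degrees(a),1),sz.round(1),ce.round(1))"
```

```text
clock: 34.6
tool_pos: [646.0, 93.0, 168.0]
eef_rot: [-2.365, -2.05, 0.01]
wrist_force: [0.3, 0.8, 0.2]
finger_gap: 30.6
clock: 35.22
tool_pos: [490.1, 22.4, 263.2]
eef_rot: [2.368, 2.051, 0.011]
wrist_force: [0.1, 0.8, 0.3]
finger_gap: 85.9
tool x [ 0.143  0.99  -0.001] y [ 0.99  -0.143  0.011] z [ 0.011 -0.002 -1.   ] j [-0.2  -0.11  1.77 -0.    1.47 -1.63]
A [459.6 -80.8] 170.6 [118.4  25.6] [346.6 242.8]
B [ 443.6 -222.2] -169.2 [102.8  48.6] [395.6 246.9]
C [ 570.4 -358.3] -175.3 [103.3  48.8] [440.3 201.8]
nest [ 616.3 -118.5] 172.0 [104.1  49.9] [357.4 188.8]
```

View pics/top2.png

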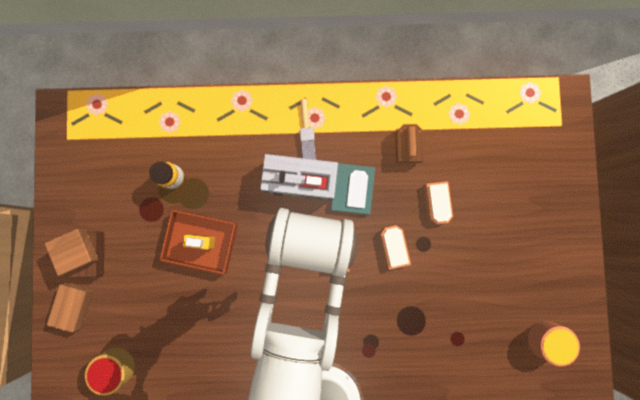

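View pics/l2.png

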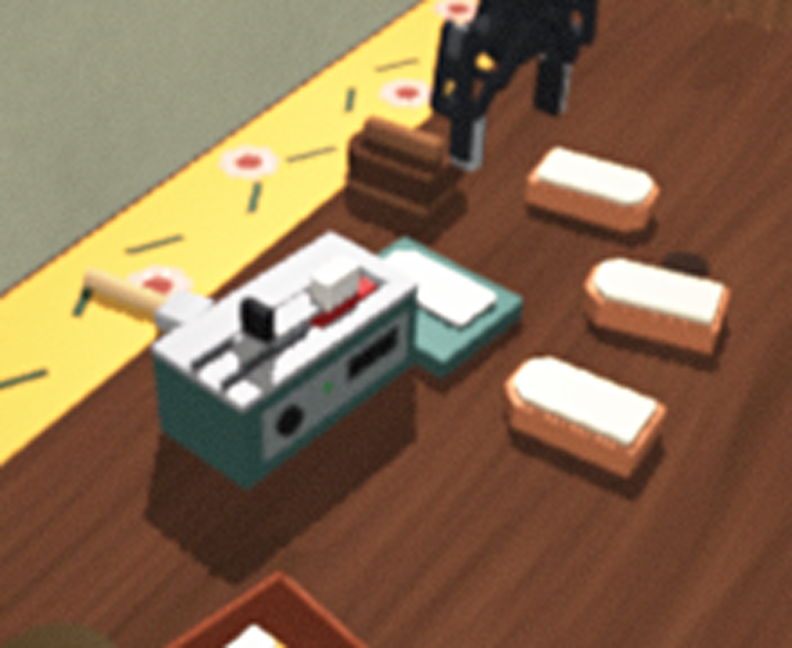

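The lock is shut over the red cartridge. Tray C has been knocked to about (570,−358), yaw −175°. Now tray A.

```bash
python3 -c "
from h import *
plan((437.8,-53,100),90)"
```

```text
opt 0 turn [ 0.011  0.001 -0.143] j6~ -1.77
  opt 180 turn [ 2.000e-03 -1.600e-02  2.999e+00] j6~ 1.37
pos [491.5  22.3 262.6] shift cm [-8.21 -4.42 16.22] gap 85.6 F [ 0.3 -0.3 -0.5] t 35.33
```

```bash
python3 -m pendant '0 -4.1 -2.2 2 0 0 0; 0 -4.1 -2.2 3 0 0 0; 0 0 0 4 0.01 0 -0.143; 0 0 0 4 0 0 0; 0 0 0 0 0 0 0';python3 -c "
from h import *
plan((437.8,-53,0),90)"
```

```text
clock: 35.95
tool_pos: [441.5, -57.0, 132.0]
eef_rot: [2.209, 2.224, 0.001]
wrist_force: [0.7, 1.0, 1.1]
finger_gap: 85.2
  opt 0 turn [0.006 0.004 0.007] j6~ -1.97
  opt 180 turn [-0.007  0.009 -3.135] j6~ -5.11
pos [441.5 -57.  132. ] shift cm [ 0.46 -0.44 13.2 ] gap 85.2 F [0.7 1.  1.1] t 35.95
```

```bash
python3 -m pendant '0 0.4 -0.4 4 0.005 0.004 0.007; 0 0 0 3 0 0 0; 0 0 0 2 0 0 0; 0 0 0 0.5 0 0 0; 0 0 0 0 0 0 0';python3 -c "
from h import *
plan((437.8,-53,-20),90)
s=cam('side');crop(s,330,150,110,100,6,'a1.png')"
```

```text
clock: 36.58
tool_pos: [448.6, -56.4, 44.5]
eef_rot: [2.209, 2.212, 0.01]
wrist_force: [0.1, -0.2, 1.0]
finger_gap: 85.3
  opt 0 turn [0.015 0.006 0.001] j6~ -1.96
  opt 180 turn [-0.01   0.024 -3.14 ] j6~ -5.11
pos [448.6 -56.4  44.5] shift cm [ 0.39 -1.18  6.43] gap 85.3 F [ 0.1 -0.2  1. ] t 36.58
```

View pics/a1.png

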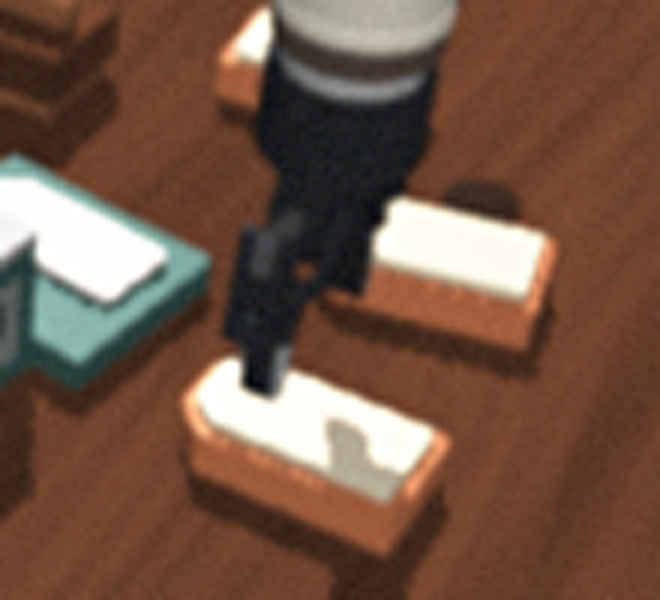

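```bash
python3 -m pendant '0 0.4 -1.2 0.5 0.014 0.005 0; 0 0 0 0.5 0 0 0; 0 0 0 0 0 0 0; 0 0 0 0 0 0 0; 0 0 0 0 0 0 0';python3 -c "
from h import *
plan((437.8,-53,-20),90)"
```

```text
clock: 37.25
tool_pos: [437.8, -53.0, 36.2]
eef_rot: [2.216, 2.219, 0.002]
wrist_force: [0.4, -1.0, 0.2]
finger_gap: 85.0
  opt 0 turn [0.004 0.003 0.001] j6~ -1.97
  opt 180 turn [-0.004  0.007 -3.14 ] j6~ -5.11
pos [437.8 -53.   36.2] shift cm [ 0.01 -0.02  5.62] gap 85.0 F [ 0.4 -1.   0.2] t 37.25
```

```bash
python3 -m pendant '0 0 0 1.2 0.003 0.003 0; 0 0 0 1.2 0 0 0; 0 0 0 1.2 0 0 0; 0 0 0 0.8 0 0 0; 0 0 0 0 0 0 0';python3 -c "
from h import *
plan((437.8,-53,-20),90)
s=cam('side');crop(s,330,150,110,100,6,'a2.png')"
```

```text
clock: 37.88
tool_pos: [436.9, -52.7, -11.9]
eef_rot: [-2.219, -2.222, -0.0]
wrist_force: [-0.7, -0.5, -0.4]
finger_gap: 85.4
  opt 0 turn [-0.001 -0.001  0.001] j6~ -1.97
  opt 180 turn [ 2.00e-03 -1.00e-03 -3.14e+00] j6~ -5.11
pos [436.9 -52.7 -11.9] shift cm [-0.03  0.09  0.81] gap 85.4 F [-0.7 -0.5 -0.4] t 37.88
```

View pics/a2.png

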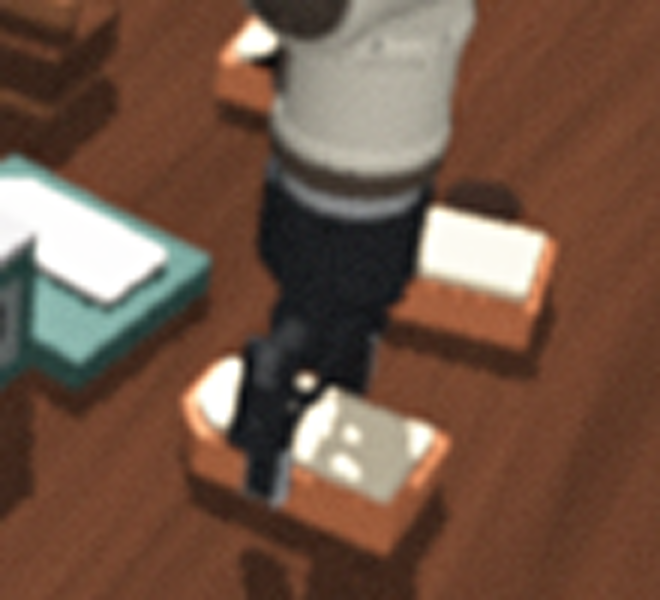

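```bash
python3 -m pendant '0 0 0.1 0.6 0 0 0; 30 0 0 0.1 0 0 0; 60 0 0 0 0 0 0; 100 0 0 0 0 0 0; 140 0 0 0 0 0 0' 40;python3 -m pendant '200 0 0 0 0 0 0; 200 0 0 0 0 0 0; 200 0 0 0 0 0 0; 200 0 0 0 0 0 0; 200 0 0 0 0 0 0';python3 -c "
from h import *
plan((437.8,-53,-20),90)
s=cam('side');crop(s,330,150,110,100,6,'a3.png')"
```

```text
clock: 38.55
tool_pos: [439.7, -53.4, -17.8]
eef_rot: [2.218, 2.222, 0.002]
wrist_force: [0.5, -0.6, -2.2]
finger_gap: 62.9
clock: 39.17
tool_pos: [439.7, -53.4, -17.8]
eef_rot: [2.218, 2.222, 0.002]
wrist_force: [0.5, -0.8, 1.4]
finger_gap: 63.3
  opt 0 turn [0.003 0.001 0.002] j6~ -1.97
  opt 180 turn [-1.00e-03  4.00e-03 -3.14e+00] j6~ -5.11
pos [439.7 -53.4 -17.8] shift cm [ 0.04 -0.19  0.22] gap 63.3 F [ 0.5 -0.8  1.4] t 39.17
```

View pics/a3.png

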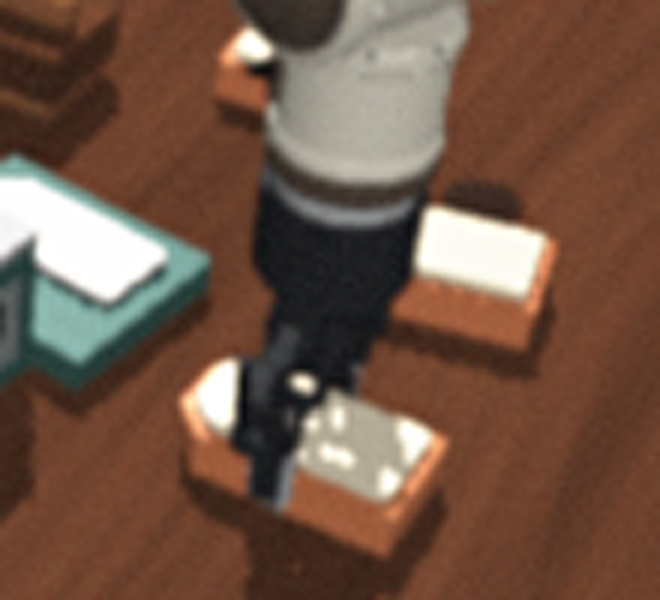

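```bash
python3 -m pendant '200 0 0 -1 0 0 0; 200 0 0 -3 0 0 0; 200 0 0 -4 0 0 0; 200 0 0 -4 0 0 0; 200 0 0 -2 0 0 0';python3 -c "
from h import *
plan((620.2,-119.2,110),82)
s=cam('side');crop(s,330,120,110,100,6,'a4.png')"
```

```text
clock: 39.85
tool_pos: [436.8, -52.2, 126.1]
eef_rot: [-2.218, -2.221, 0.001]
wrist_force: [0.1, -0.2, -1.9]
finger_gap: 62.9
  opt 0 turn [-0.003 -0.002  0.141] j6~ -1.83
  opt 180 turn [ 0.003 -0.004 -3.   ] j6~ -4.97
pos [436.8 -52.2 126.1] shift cm [-6.73 18.34  1.55] gap 62.9 F [ 0.1 -0.2 -1.9] t 39.85
```

View pics/a4.png

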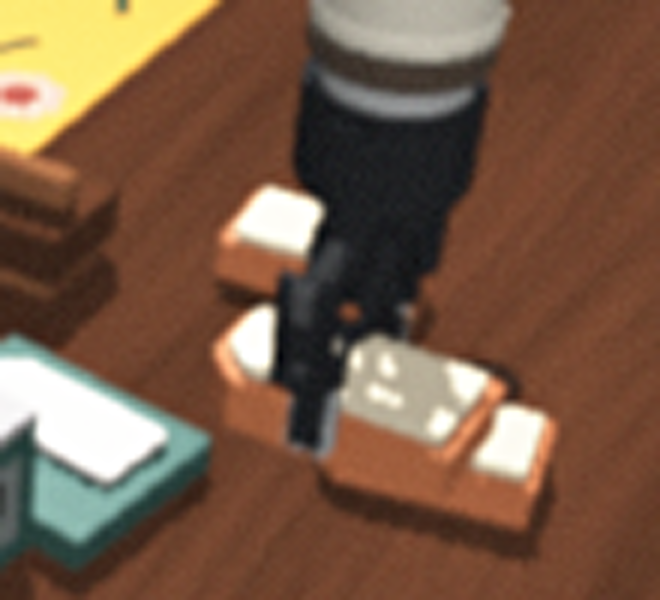

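```bash
python3 -m pendant '200 -1.6 4.3 0 0 0 0; 200 -1.7 4.6 0 0 0 0; 200 -1.7 4.6 0 0 0 0; 200 -1.6 4.4 0 0 0 0; 200 0 0 0 0 0 0.141';python3 -m pendant '200 0 0 0 0 0 0; 200 0 0 0 0 0 0; 200 0 0 0 0 0 0; 200 0 0 0 0 0 0; 200 0 0 0 0 0 0';python3 -c "
from h import *
plan((620.2,-119.2,60),82)"
```

```text
clock: 40.52
tool_pos: [620.1, -119.0, 125.2]
eef_rot: [-2.372, -2.055, 0.001]
wrist_force: [-1.3, -0.3, -1.4]
finger_gap: 63.3
clock: 41.15
tool_pos: [618.3, -118.1, 124.1]
eef_rot: [-2.363, -2.061, 0.003]
wrist_force: [0.7, 0.3, -1.1]
finger_gap: 63.3
  opt 0 turn [-0.005 -0.003  0.003] j6~ -1.81
  opt 180 turn [ 0.004 -0.009 -3.138] j6~ -4.95
pos [ 618.3 -118.1  124.1] shift cm [-0.1   0.24  6.41] gap 63.3 F [ 0.7  0.3 -1.1] t 41.15
```

```bash
python3 -m pendant '200 -0.1 0.2 3 -0.004 -0.003 0.002; 200 0 0 3 0 0 0; 200 0 0 2.5 0 0 0; 200 0 0 1.2 0 0 0; 200 0 0 0 0 0 0';python3 -m pendant '200 0 0 0 0 0 0; 200 0 0 0 0 0 0; 200 0 0 0 0 0 0; 200 0 0 0 0 0 0; 200 0 0 0 0 0 0';python3 -c "
from h import *
plan((620.2,-119.2,20),82)
s=cam('side');crop(s,280,140,110,90,7,'a5.png');c=cam('top');crop(c,320,150,70,70,8,'a6.png')"
```

```text
clock: 41.78
tool_pos: [621.6, -119.9, 27.0]
eef_rot: [2.366, 2.061, 0.001]
wrist_force: [0.1, -0.1, -1.2]
finger_gap: 63.1
clock: 42.4
tool_pos: [624.4, -120.9, 31.1]
eef_rot: [2.361, 2.058, 0.006]
wrist_force: [0.4, -0.4, -1.7]
finger_gap: 62.9
  opt 0 turn [0.01  0.003 0.003] j6~ -1.81
  opt 180 turn [-0.005  0.016 -3.139] j6~ -4.95
pos [ 624.4 -120.9   31.1] shift cm [ 0.12 -0.45  1.11] gap 62.9 F [ 0.4 -0.4 -1.7] t 42.4
```

View pics/a5.png

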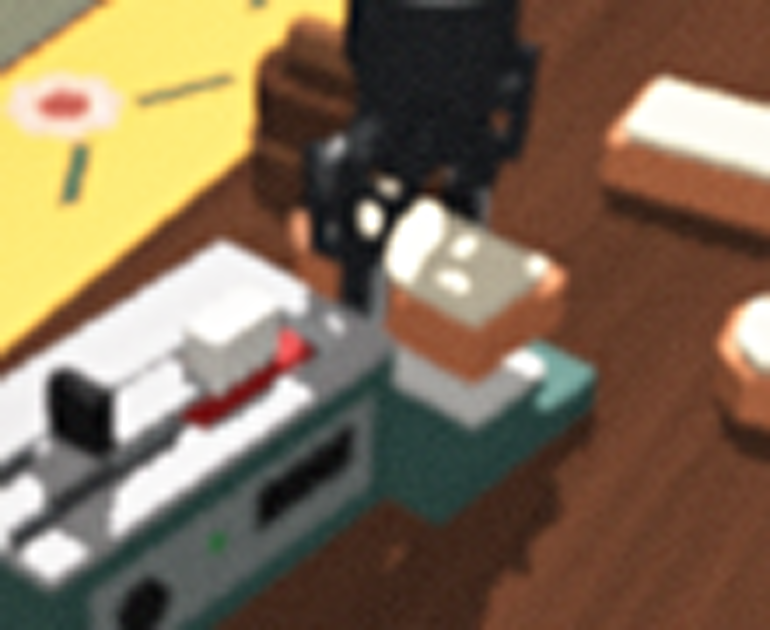

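View pics/a6.png

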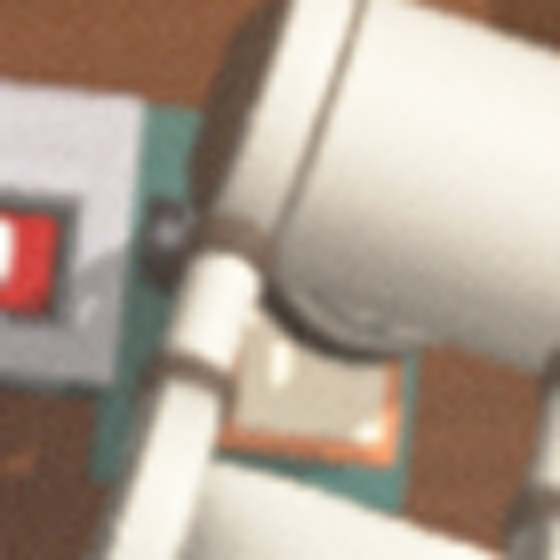

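```bash
python3 -m pendant '200 0.1 -0.45 0.6 0.01 0.003 0.003; 200 0 0 0.4 0 0 0; 200 0 0 0 0 0 0; 200 0 0 0 0 0 0; 200 0 0 0 0 0 0';python3 -c "
from h import *
plan((620.2,-119.2,10),82)"
```

```text
clock: 43.12
tool_pos: [619.3, -119.0, 19.6]
eef_rot: [-2.37, -2.059, 0.002]
wrist_force: [0.0, 0.3, -1.8]
finger_gap: 63.3
  opt 0 turn [-0.002 -0.    -0.001] j6~ -1.81
  opt 180 turn [-0.     0.004  3.141] j6~ 1.33
pos [ 619.3 -119.    19.6] shift cm [-0.01  0.1   0.96] gap 63.3 F [ 0.   0.3 -1.8] t 43.12
```

```bash
python3 -m pendant '200 0 0.1 0.4 0 0 0; 200 0 0 0.3 0 0 0; 200 0 0 0.3 0 0 0; 200 0 0 0 0 0 0; 200 0 0 0 0 0 0';python3 -c "
from h import *
plan((620.2,-119.2,2.2),82)"
```

```text
clock: 43.75
tool_pos: [620.4, -119.2, 8.9]
eef_rot: [-2.37, -2.059, 0.002]
wrist_force: [-0.5, -0.2, -1.2]
finger_gap: 63.4
  opt 0 turn [-0.002 -0.    -0.001] j6~ -1.81
  opt 180 turn [-0.000e+00  3.000e-03  3.141e+00] j6~ 1.33
pos [ 620.4 -119.2    8.9] shift cm [-0.   -0.01  0.67] gap 63.4 F [-0.5 -0.2 -1.2] t 43.75
```

```bash
python3 -m pendant '200 0 0 0.3 0 0 0; 200 0 0 0.2 0 0 0; 200 0 0 0.2 0 0 0; 200 0 0 0 0 0 0; 200 0 0 0 0 0 0';python3 -c "
from h import *
plan((620.2,-119.2,2.2),82)"
```

```text
clock: 44.38
tool_pos: [620.8, -119.4, 2.3]
eef_rot: [-2.371, -2.06, 0.001]
wrist_force: [-0.8, 0.7, -0.6]
finger_gap: 63.0
  opt 0 turn [-0.001  0.    -0.001] j6~ -1.81
  opt 180 turn [0.000e+00 2.000e-03 3.141e+00] j6~ 1.33
pos [ 620.8 -119.4    2.3] shift cm [ 0.01 -0.06  0.01] gap 63.0 F [-0.8  0.7 -0.6] t 44.38
```

```bash
python3 -m pendant '100 0 0 0.1 0 0 0; 40 0 0 0 0 0 0; 20 0 0 0 0 0 0; 20 0 0 -1 0 0 0; 20 0 0 -3 0 0 0';python3 -m pendant '20 0 0 -4 0 0 0; 20 0 0 -4 0 0 0; 20 0 -5 -3 0 0 0; 0 0 -6 0 0 0 0; 0 0 -4 0 0 0 0';python3 -c "
from h import *
c=cam('top');crop(c,300,140,180,140,4.4,'n1.png');s=cam('side');crop(s,280,130,110,90,7,'n2.png')
W=white(c,200)
for nm,p,z in [('B',(396,247),33),('C',(440,202),33),('stackA',(357,189),53)]:
    m,a,sz,ce=blob(c,W,p,z); print(nm,m.round(1),round(np.degrees(a),1),sz.round(1),ce.round(1))
plan((0,0,0),100)"
```

```text
clock: 45.0
tool_pos: [619.1, -122.0, 40.7]
eef_rot: [-2.371, -2.058, 0.009]
wrist_force: [-0.4, 0.3, 0.4]
finger_gap: 78.7
clock: 45.62
tool_pos: [472.8, -101.0, 159.3]
eef_rot: [2.365, 2.056, 0.001]
wrist_force: [-0.7, 0.3, 0.6]
finger_gap: 85.1
B [ 455.8 -194. ] 59.3 [129.   92.3] [385.7 242.9]
C [ 570.4 -358.3] -175.0 [103.6  48.9] [440.3 201.8]
stackA [ 617.3 -117.6] 172.0 [103.4  49.1] [358.1 187.6]
  opt 0 turn [ 0.003  0.005 -0.315] j6~ -2.2
  opt 180 turn [ 0.007 -0.005  2.827] j6~ 0.94
pos [ 471.2 -100.3  158.5] shift cm [  3.42 -48.12  15.64] gap 85.3 F [-0.   0.  -0.5] t 45.73
```

View pics/n1.png

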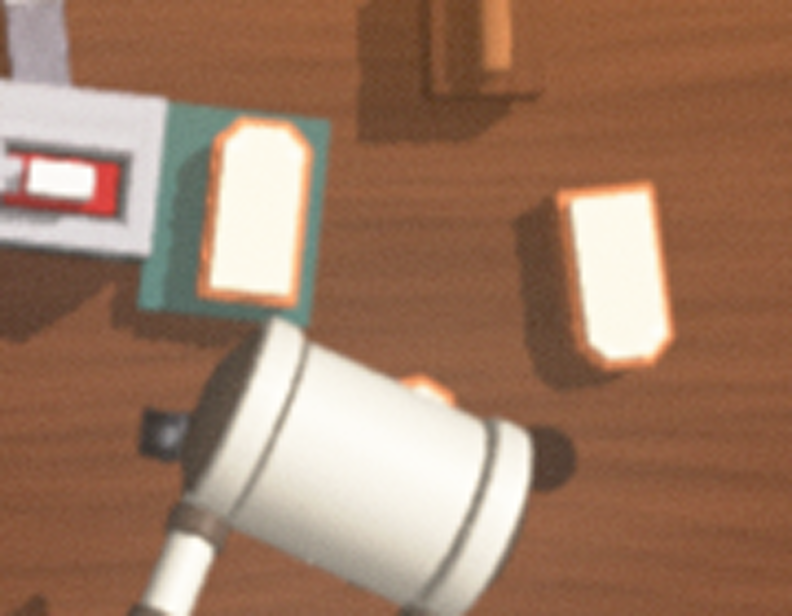

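View pics/n2.png

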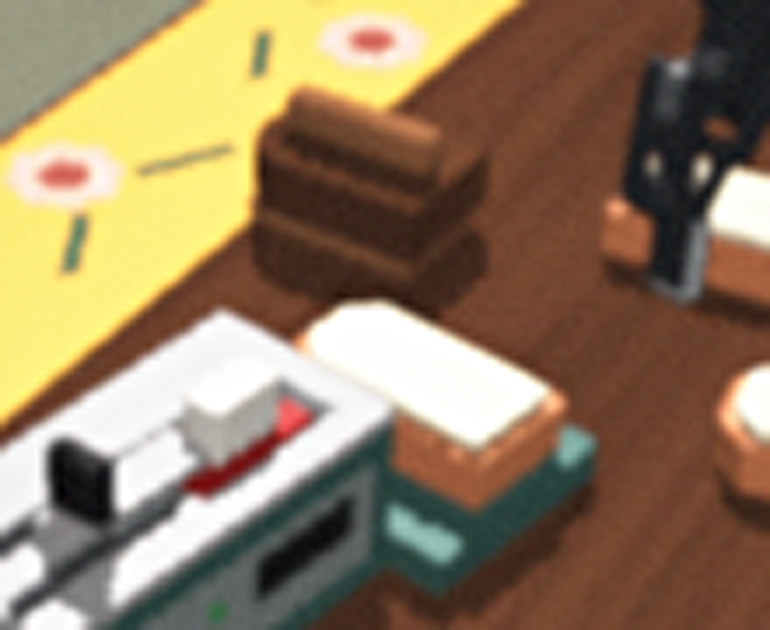

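```bash
python3 -c "
from h import *
plan((445.7,-221.7,100),100.7)"
```

```text
opt 0 turn [ 0.003  0.005 -0.327] j6~ -2.22
  opt 180 turn [ 0.007 -0.005  2.815] j6~ 0.93
pos [ 471.2 -100.3  158.5] shift cm [-12.35  -0.86   5.9 ] gap 85.3 F [-0.   0.  -0.5] t 45.73
```

```bash
python3 -m pendant '0 -4.1 -0.3 0 0 0 0; 0 -4.1 -0.3 1 0 0 0; 0 -4.1 -0.3 1 0 0 0; 0 0 0 0 0.003 0.005 -0.165; 0 0 0 0 0 0 -0.165';python3 -m pendant '0 0 0 1 0 0 0; 0 0 0 0 0 0 0; 0 0 0 0 0 0 0; 0 0 0 0 0 0 0; 0 0 0 0 0 0 0';python3 -c "
from h import *
plan((445.7,-221.7,40),100.7)"
```

```text
clock: 46.35
tool_pos: [449.2, -226.5, 142.0]
eef_rot: [1.981, 2.425, 0.005]
wrist_force: [0.1, -0.1, -0.2]
finger_gap: 85.1
clock: 46.98
tool_pos: [451.0, -226.8, 131.9]
eef_rot: [1.988, 2.417, 0.006]
wrist_force: [-0.7, 0.2, 0.8]
finger_gap: 85.5
  opt 0 turn [0.011 0.007 0.008] j6~ -2.47
  opt 180 turn [-0.011  0.017 -3.134] j6~ -5.61
pos [ 451.  -226.8  131.9] shift cm [ 0.67 -0.52  9.18] gap 85.5 F [-0.7  0.2  0.8] t 46.98
```

```bash
python3 -m pendant '0 0.6 -0.5 3 0.01 0.006 0.008; 0 0 0 3 0 0 0; 0 0 0 2 0 0 0; 0 0 0 0.5 0 0 0; 0 0 0 0 0 0 0';python3 -m pendant '0 0 0 0 0 0 0; 0 0 0 0 0 0 0; 0 0 0 0 0 0 0; 0 0 0 0 0 0 0; 0 0 0 0 0 0 0';python3 -c "
from h import *
plan((445.7,-221.7,-17),100.7)"
```

```text
clock: 47.6
tool_pos: [446.9, -223.1, 46.8]
eef_rot: [2.003, 2.413, -0.0]
wrist_force: [-0.7, -0.4, 0.3]
finger_gap: 85.3
clock: 48.22
tool_pos: [448.7, -224.6, 49.8]
eef_rot: [2.0, 2.408, -0.0]
wrist_force: [0.3, 0.5, -0.0]
finger_gap: 85.4
  opt 0 turn [ 0.007  0.009 -0.002] j6~ -2.46
  opt 180 turn [ 0.014 -0.011  3.14 ] j6~ 0.68
pos [ 448.7 -224.6   49.8] shift cm [ 0.4  -0.29  6.67] gap 85.4 F [ 0.3  0.5 -0. ] t 48.23
```

```bash
python3 -m pendant '0 0.4 -0.3 1.5 0.007 0.008 0; 0 0 0 1.5 0 0 0; 0 0 0 1.3 0 0 0; 0 0 0 0.8 0 0 0; 0 0 0 0 0 0 0';python3 -c "
from h import *
plan((445.7,-221.7,-17),100.7)
s=cam('side');crop(s,350,120,110,100,6,'c1.png')"
```

```text
clock: 48.85
tool_pos: [443.6, -220.1, -6.5]
eef_rot: [-2.005, -2.414, 0.001]
wrist_force: [0.2, -0.3, 0.1]
finger_gap: 85.4
  opt 0 turn [-0.003 -0.002 -0.002] j6~ -2.46
  opt 180 turn [-0.004  0.004  3.14 ] j6~ 0.68
pos [ 443.6 -220.1   -6.5] shift cm [-0.2   0.18  1.05] gap 85.4 F [ 0.2 -0.3  0.1] t 48.85
```

View pics/c1.png

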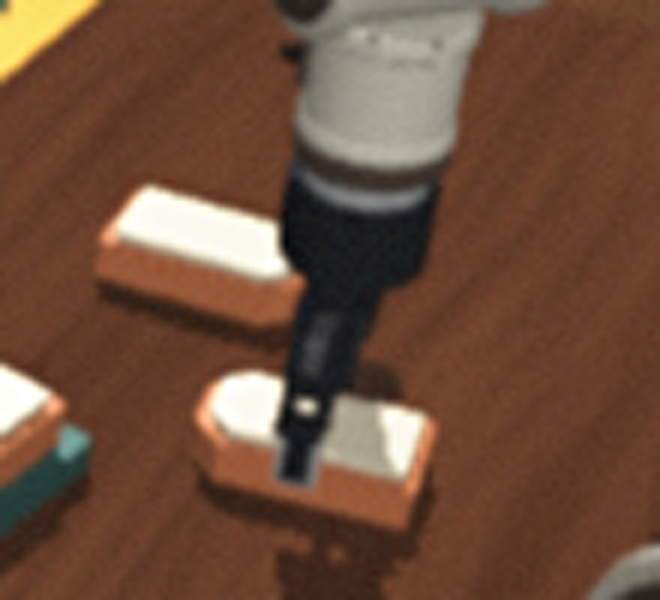

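Straddling tray B squarely. Final 1 cm down, then close.

```bash
python3 -m pendant '0 -0.1 0.1 0.6 0 0 0; 0 0 0 0.4 0 0 0; 30 0 0 0 0 0 0; 70 0 0 0 0 0 0; 120 0 0 0 0 0 0';python3 -m pendant '200 0 0 0 0 0 0; 200 0 0 0 0 0 0; 200 0 0 0 0 0 0; 200 0 0 0 0 0 0; 200 0 0 0 0 0 0';python3 -c "
from h import *
plan((445.7,-221.7,-17),100.7)";python3 -m pendant '200 0 0 -1 0 0 0; 200 0 0 -3 0 0 0; 200 0 0 -4 0 0 0; 200 0 0 -4 0 0 0; 200 0 0 -2 0 0 0';python3 -c "
from h import *
plan((619.2,-118.4,110),82)"
```

```text
clock: 49.52
tool_pos: [446.3, -222.2, -15.2]
eef_rot: [2.007, 2.417, -0.001]
wrist_force: [0.1, 0.4, -2.0]
finger_gap: 63.1
clock: 50.15
tool_pos: [446.3, -222.2, -15.2]
eef_rot: [2.007, 2.417, -0.001]
wrist_force: [0.7, -0.3, -0.9]
finger_gap: 63.0
  opt 0 turn [-0.     0.001 -0.002] j6~ -2.46
  opt 180 turn [1.00e-03 0.00e+00 3.14e+00] j6~ 0.68
pos [ 446.3 -222.2  -15.2] shift cm [ 0.06 -0.05  0.18] gap 63.0 F [ 0.7 -0.3 -0.9] t 50.15
clock: 50.78
tool_pos: [444.5, -220.5, 128.9]
eef_rot: [-2.004, -2.413, 0.001]
wrist_force: [1.2, 0.0, -2.0]
finger_gap: 63.1
  opt 0 turn [-0.004 -0.003  0.325] j6~ -2.14
  opt 180 turn [ 0.004 -0.006 -2.817] j6~ -5.28
pos [ 444.5 -220.5  128.9] shift cm [ 6.82 19.05  1.85] gap 63.1 F [ 1.2  0.  -2. ] t 50.77
```

```bash
python3 -m pendant '200 1.4 3.9 0 0 0 0; 200 1.4 3.9 0 0 0 0; 200 1.4 3.9 0 0 0 0; 200 1.3 3.7 0 0 0 0; 200 1.3 3.7 0 0 0 0';python3 -m pendant '200 0 0 0 0 0 0.163; 200 0 0 0 0 0 0.163; 200 0 0 0 0 0 0; 200 0 0 0 0 0 0; 200 0 0 0 0 0 0';python3 -c "
from h import *
plan((619.7,-118.5,60),82)"
```

```text
clock: 51.4
tool_pos: [624.9, -118.5, 135.2]
eef_rot: [2.01, 2.41, -0.001]
wrist_force: [-0.3, -0.5, -1.0]
finger_gap: 62.9
clock: 52.02
tool_pos: [626.4, -115.9, 136.4]
eef_rot: [2.375, 2.052, 0.0]
wrist_force: [0.7, 0.6, -1.8]
finger_gap: 62.9
  opt 0 turn [ 0.003  0.002 -0.006] j6~ -1.8
  opt 180 turn [ 3.000e-03 -4.000e-03  3.136e+00] j6~ 1.34
pos [ 626.4 -115.9  136.4] shift cm [-0.33 -0.64  7.64] gap 62.9 F [ 0.7  0.6 -1.8] t 52.02
```

```bash
python3 -m pendant '200 -0.3 -0.6 2.5 0.003 0.002 -0.005; 200 0 0 2.5 0 0 0; 200 0 0 1.5 0 0 0; 200 0 0 0 0 0 0; 200 0 0 0 0 0 0';python3 -m pendant '200 0 0 0 0 0 0; 200 0 0 0 0 0 0; 200 0 0 0 0 0 0; 200 0 0 0 0 0 0; 200 0 0 0 0 0 0';python3 -c "
from h import *
plan((619.7,-118.5,48),82)"
```

```text
clock: 52.65
tool_pos: [621.1, -119.2, 72.0]
eef_rot: [2.366, 2.063, 0.002]
wrist_force: [0.3, -0.0, -1.9]
finger_gap: 62.9
clock: 53.28
tool_pos: [622.8, -119.8, 74.8]
eef_rot: [2.362, 2.06, 0.005]
wrist_force: [-0.3, 0.3, -2.0]
finger_gap: 63.3
  opt 0 turn [0.007 0.002 0.003] j6~ -1.81
  opt 180 turn [-3.000e-03  1.200e-02 -3.138e+00] j6~ -4.95
pos [ 622.8 -119.8   74.8] shift cm [ 0.09 -0.34  2.68] gap 63.3 F [-0.3  0.3 -2. ] t 53.27
```

```bash
python3 -m pendant '200 0.1 -0.3 1.2 0.006 0.002 0.002; 200 0 0 0.8 0 0 0; 200 0 0 0.4 0 0 0; 200 0 0 0 0 0 0; 200 0 0 0 0 0 0';python3 -c "
from h import *
plan((619.7,-118.5,31),82)"
```

```text
clock: 53.9
tool_pos: [619.1, -118.0, 48.0]
eef_rot: [-2.369, -2.062, -0.0]
wrist_force: [0.1, 0.8, -2.1]
finger_gap: 63.2
  opt 0 turn [-0.001 -0.001  0.001] j6~ -1.81
  opt 180 turn [ 1.00e-03 -1.00e-03 -3.14e+00] j6~ -4.95
pos [ 619.1 -118.    48. ] shift cm [-0.04  0.07  1.7 ] gap 63.2 F [ 0.1  0.8 -2.1] t 53.9
```

```bash
python3 -m pendant '200 0 0.1 0.4 0 0 0; 200 0 0 0.3 0 0 0; 200 0 0 0.3 0 0 0; 200 0 0 0 0 0 0; 200 0 0 0 0 0 0';python3 -c "
from h import *
plan((619.7,-118.5,31),82)";python3 -m pendant '200 0 0 0.3 0 0 0; 200 0 0 0.2 0 0 0; 200 0 0 0.2 0 0 0; 200 0 0 0 0 0 0; 200 0 0 0 0 0 0';python3 -c "
from h import *
plan((619.7,-118.5,31),82)"
```

```text
clock: 54.52
tool_pos: [620.6, -118.4, 37.9]
eef_rot: [-2.37, -2.062, -0.001]
wrist_force: [-0.1, 0.2, -1.9]
finger_gap: 63.4
  opt 0 turn [ 0.    -0.     0.001] j6~ -1.81
  opt 180 turn [ 1.00e-03  0.00e+00 -3.14e+00] j6~ -4.95
pos [ 620.6 -118.4   37.9] shift cm [-0.03 -0.09  0.69] gap 63.4 F [-0.1  0.2 -1.9] t 54.52
clock: 55.15
tool_pos: [621.0, -118.5, 30.9]
eef_rot: [2.369, 2.062, 0.001]
wrist_force: [-0.4, 0.6, -1.2]
finger_gap: 63.3
  opt 0 turn [ 0.001 -0.     0.001] j6~ -1.81
  opt 180 turn [ 0.00e+00  2.00e-03 -3.14e+00] j6~ -4.95
pos [ 621.  -118.5   30.9] shift cm [-0.02 -0.13 -0.01] gap 63.3 F [-0.4  0.6 -1.2] t 55.15
```

Tray B reached its seating height without resistance. Release, back off and check.

```bash
python3 -m pendant '100 0 0 0.1 0 0 0; 40 0 0 0 0 0 0; 20 0 0 0 0 0 0; 20 0 0 -1 0 0 0; 20 0 0 -3 0 0 0';python3 -m pendant '20 0 0 -4 0 0 0; 20 0 0 -4 0 0 0; 20 0 -5 -2 0 0 0; 0 0 -6 0 0 0 0; 0 0 -4 0 0 0 0';python3 -c "
from h import *
c=cam('top');crop(c,300,140,180,140,4.4,'n3.png');s=cam('side');crop(s,280,130,110,90,7,'n4.png')
W=white(c,200)
for nm,p,z in [('C',(440,202),33),('stackB',(357,187),79)]:
    m,a,sz,ce=blob(c,W,p,z); print(nm,m.round(1),round(np.degrees(a),1),sz.round(1),ce.round(1))
S=white(s,170); print(blob(s,S,(384,157),33))
tx();plan((568,-358.5,120),-85.3)"
```

```text
clock: 55.78
tool_pos: [619.5, -118.0, 69.8]
eef_rot: [-2.367, -2.06, 0.002]
wrist_force: [0.6, -0.3, -0.1]
finger_gap: 78.5
clock: 56.4
tool_pos: [472.5, -99.0, 179.6]
eef_rot: [2.363, 2.057, 0.007]
wrist_force: [-0.5, -0.2, 0.3]
finger_gap: 85.4
C [ 570.5 -358.3] -175.1 [103.3  49. ] [440.3 201.8]
stackB [ 617.8 -116.7] 172.5 [103.4  49.1] [358.9 186.5]
(array([ 549.2511557 , -359.29340905]), np.float64(2.9364552468603886), array([68.11548506, 54.33263947]), array([390.21875, 160.00625]))
tool x [ 0.138  0.99  -0.002] y [ 0.99  -0.138  0.007] z [ 0.006 -0.003 -1.   ] j [-0.46 -0.07  1.9   0.    1.3  -1.89]
  opt 0 turn [ 0.004 -0.01   2.921] j6~ 1.03
  opt 180 turn [ 0.007  0.003 -0.22 ] j6~ -2.11
pos [471.  -98.3 178.8] shift cm [-24.42  13.15   6.02] gap 85.3 F [ 0.2 -0.1  0.1] t 56.5
```

View pics/n3.png

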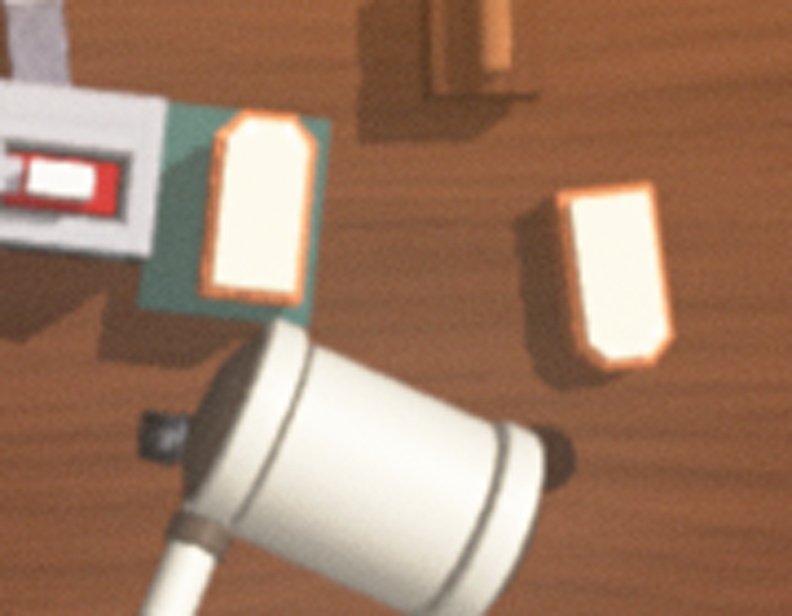

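View pics/n4.png

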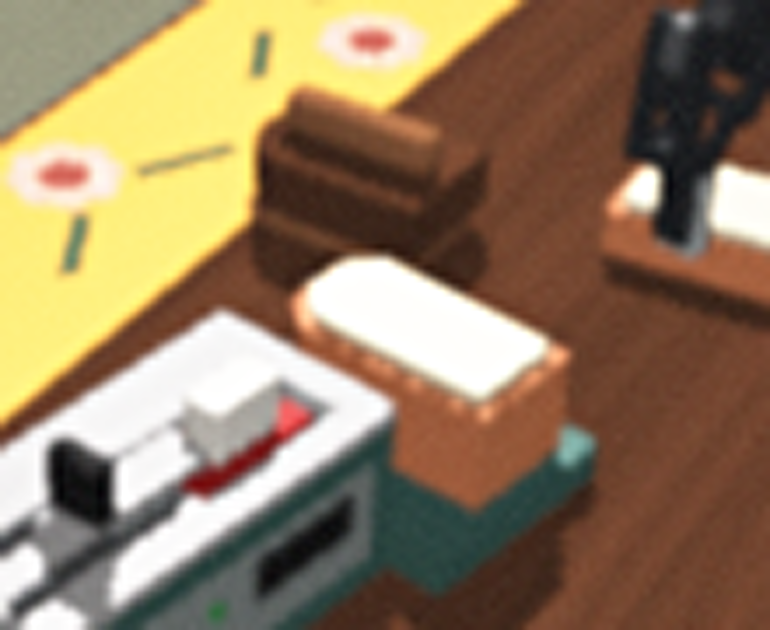

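Tray B is seated: deck measured at z 79 with the right size. Tray C is at (568,−358.5), key end towards the robot, yaw −175.1°. Grasp it at tool yaw 94.9°.

```bash
python3 -m pendant '0 -4.8 2.6 0 0 0 0; 0 -4.9 2.6 0 0 0 0; 0 -4.9 2.6 0 0 0 0; 0 -4.9 2.6 0 0 0 0; 0 -4.9 2.6 0 0 0 0';python3 -m pendant '0 0 0 2 0 0 -0.11; 0 0 0 2 0 0 -0.11; 0 0 0 0 0 0 0; 0 0 0 0 0 0 0; 0 0 0 0 0 0 0';python3 -c "
from h import *
plan((568,-358.5,50),94.9)"
```

```text
clock: 57.12
tool_pos: [572.8, -363.9, 185.4]
eef_rot: [2.353, 2.058, 0.011]
wrist_force: [0.0, 0.6, 0.3]
finger_gap: 85.7
clock: 57.75
tool_pos: [577.4, -371.5, 147.2]
eef_rot: [2.108, 2.296, 0.008]
wrist_force: [0.3, 0.4, 0.5]
finger_gap: 85.2
  opt 0 turn [ 0.021  0.014 -0.   ] j6~ -2.41
  opt 180 turn [ 0.023 -0.032  3.141] j6~ 0.73
pos [ 577.4 -371.5  147.2] shift cm [ 1.52 -1.03  9.68] gap 85.2 F [0.3 0.4 0.5] t 57.75
```

```bash
python3 -m pendant '0 1.4 -1 3 0.02 0.013 0; 0 0 0 3 0 0 0; 0 0 0 2 0 0 0; 0 0 0 0 0 0 0; 0 0 0 0 0 0 0';python3 -m pendant '0 0 0 0 0 0 0; 0 0 0 0 0 0 0; 0 0 0 0 0 0 0; 0 0 0 0 0 0 0; 0 0 0 0 0 0 0';python3 -c "
from h import *
plan((568,-358.5,-15),94.9)"
```

```text
clock: 58.38
tool_pos: [570.4, -360.8, 71.6]
eef_rot: [2.119, 2.303, -0.001]
wrist_force: [-0.2, 0.6, -0.1]
finger_gap: 85.1
clock: 59.0
tool_pos: [572.0, -362.3, 75.0]
eef_rot: [2.116, 2.299, -0.001]
wrist_force: [0.2, -0.7, -0.4]
finger_gap: 85.5
  opt 0 turn [ 0.011  0.013 -0.003] j6~ -2.4
  opt 180 turn [ 0.021 -0.018  3.139] j6~ 0.74
pos [ 572.  -362.3   75. ] shift cm [ 0.53 -0.47  8.99] gap 85.5 F [ 0.2 -0.7 -0.4] t 59.0
```

```bash
python3 -m pendant '0 0.5 -0.4 1.5 0.01 0.012 -0.002; 0 0 0 1 0 0 0; 0 0 0 0.5 0 0 0; 0 0 0 0 0 0 0; 0 0 0 0 0 0 0';python3 -c "
from h import *
plan((568,-358.5,-15),94.9)
s=cam('side');crop(s,340,90,100,90,6.5,'d1.png')"
```

```text
clock: 59.62
tool_pos: [566.7, -356.9, 41.3]
eef_rot: [-2.124, -2.312, -0.0]
wrist_force: [-0.2, -0.0, 0.2]
finger_gap: 85.3
  opt 0 turn [-0.001 -0.002 -0.001] j6~ -2.4
  opt 180 turn [-3.000e-03  2.000e-03  3.141e+00] j6~ 0.74
pos [ 566.7 -356.9   41.3] shift cm [-0.18  0.12  5.63] gap 85.3 F [-0.2 -0.   0.2] t 59.62
```

View pics/d1.png

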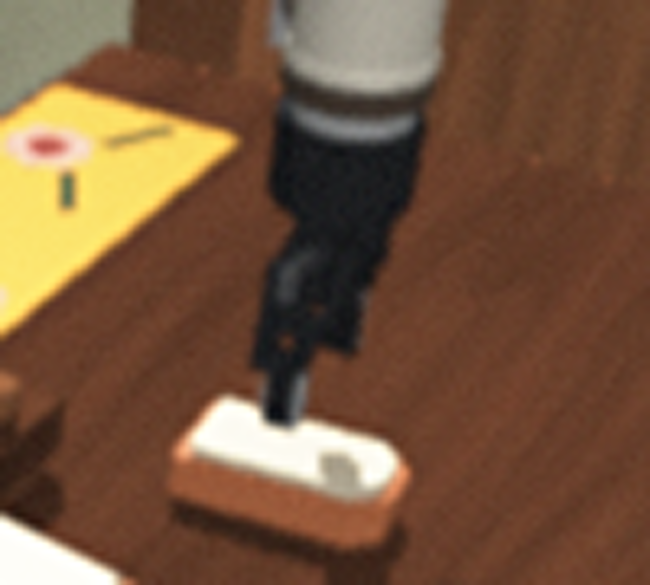

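```bash
python3 -m pendant '0 -0.1 0.1 1.3 0 0 0; 0 0 0 1.3 0 0 0; 0 0 0 1.2 0 0 0; 0 0 0 0.7 0 0 0; 0 0 0 0 0 0 0';python3 -c "
from h import *
plan((568,-358.5,-15),94.9)
s=cam('side');crop(s,340,90,100,90,6.5,'d2.png')"
```

```text
clock: 60.3
tool_pos: [567.5, -357.5, -7.4]
eef_rot: [-2.123, -2.312, -0.0]
wrist_force: [-0.1, 0.2, -0.2]
finger_gap: 85.2
  opt 0 turn [-0.002 -0.002 -0.001] j6~ -2.4
  opt 180 turn [-4.000e-03  3.000e-03  3.141e+00] j6~ 0.74
pos [ 567.5 -357.5   -7.4] shift cm [-0.1   0.05  0.76] gap 85.2 F [-0.1  0.2 -0.2] t 60.3
```

View pics/d2.png

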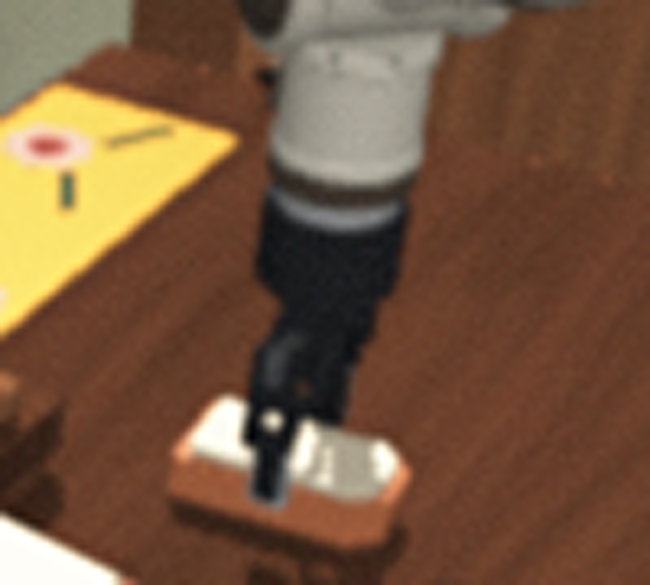

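```bash
python3 -m pendant '0 -0.05 0 0.5 0 0 0; 0 0 0 0.2 0 0 0; 30 0 0 0 0 0 0; 70 0 0 0 0 0 0; 120 0 0 0 0 0 0';python3 -m pendant '200 0 0 0 0 0 0; 200 0 0 0 0 0 0; 200 0 0 0 0 0 0; 200 0 0 0 0 0 0; 200 0 0 0 0 0 0';python3 -c "
from h import *
plan((568,-358.5,-17),94.9)";python3 -m pendant '200 0 0 -1 0 0 0; 200 0 0 -3 0 0 0; 200 0 0 -4 0 0 0; 200 0 0 -4 0 0 0; 200 0 0 -4 0 0 0';python3 -c "
from h import *
plan((619.2,-118.4,140),82)"
```

```text
clock: 60.98
tool_pos: [568.7, -359.3, -12.6]
eef_rot: [2.125, 2.313, 0.0]
wrist_force: [0.8, 0.1, -3.1]
finger_gap: 63.3
clock: 61.6
tool_pos: [568.7, -359.2, -12.6]
eef_rot: [2.125, 2.313, 0.0]
wrist_force: [-0.4, -0.3, -0.1]
finger_gap: 62.8
  opt 0 turn [ 0.001  0.001 -0.001] j6~ -2.4
  opt 180 turn [ 1.000e-03 -1.000e-03  3.141e+00] j6~ 0.74
pos [ 568.7 -359.2  -12.6] shift cm [ 0.08 -0.06  0.44] gap 62.8 F [-0.4 -0.3 -0.1] t 61.6
clock: 62.22
tool_pos: [565.6, -356.3, 147.8]
eef_rot: [-2.118, -2.306, -0.0]
wrist_force: [0.0, -0.4, -1.5]
finger_gap: 63.2
  opt 0 turn [-0.008 -0.007  0.225] j6~ -2.17
  opt 180 turn [ 0.01  -0.012 -2.917] j6~ -5.32
pos [ 565.6 -356.3  147.8] shift cm [23.25  7.36  0.92] gap 63.2 F [ 0.  -0.4 -1.5] t 62.23
```

```bash
for i in 1; do python3 -m pendant '200 0 0 0 0 0 0.18; 200 0 0 0 0 0 0.18; 200 0 0 0 0 0 0.18; 200 0 0 0 0 0 0.18; 200 0 0 0 0 0 0.18'; done; python3 -m pendant '200 0 0 0 0 0 0.18; 200 0 0 0 0 0 0.18; 200 0 0 0 0 0 0.18; 200 0 0 0 0 0 0.18; 200 0 0 0 0 0 0.18';python3 -m pendant '200 0 0 0 0 0 0.18; 200 0 0 0 0 0 0.18; 200 0 0 0 0 0 0.18; 200 0 0 0 0 0 0.18; 200 0 0 0 0 0 0.18';python3 -c "
from h import *
plan((618.8,-118.3,140),-98);tx()"
```

```text
clock: 62.85
tool_pos: [567.9, -358.0, 156.9]
eef_rot: [2.936, 1.117, 0.001]
wrist_force: [-0.6, -0.3, -1.7]
finger_gap: 62.8
clock: 63.48
tool_pos: [567.3, -357.1, 159.0]
eef_rot: [-3.125, 0.319, -0.001]
wrist_force: [0.5, 0.1, -2.4]
finger_gap: 63.4
clock: 64.1
tool_pos: [566.7, -356.3, 161.1]
eef_rot: [-2.65, 1.687, -0.001]
wrist_force: [0.0, 0.2, -1.8]
finger_gap: 62.6
  opt 0 turn [-0.001  0.     0.577] j6~ 0.97
  opt 180 turn [-0.000e+00 -1.000e-03 -2.565e+00] j6~ -2.17
pos [ 566.7 -356.3  161.1] shift cm [-19.36 -14.79   2.12] gap 62.6 F [ 0.   0.2 -1.8] t 64.1
tool x [ 0.423 -0.906  0.   ] y [-0.906 -0.423 -0.001] z [ 0.001  0.    -1.   ] j [-0.74  0.44  1.36  0.    1.35  0.39]
```

```bash
python3 -m pendant '200 0 0 0 0 0 0.18; 200 0 0 0 0 0 0.18; 200 0 0 0 0 0 0.18; 200 0 0 0 0 0 0.03; 200 0 0 0 0 0 0';python3 -c "
from h import *
plan((618.8,-118.3,140),-98)"
```

```text
clock: 64.72
tool_pos: [566.3, -355.6, 162.9]
eef_rot: [-2.05, 2.38, -0.0]
wrist_force: [-0.2, -0.0, -1.8]
finger_gap: 63.2
  opt 0 turn [-0.001  0.    -0.009] j6~ 0.97
  opt 180 turn [1.000e-03 1.000e-03 3.132e+00] j6~ 4.11
pos [ 566.3 -355.6  162.9] shift cm [-24.24  -1.68   2.31] gap 63.2 F [-0.2 -0.  -1.8] t 64.72
```

```bash
python3 -m pendant '200 -4.8 -0.3 0 0 0 0; 200 -4.8 -0.3 0 0 0 0; 200 -4.8 -0.3 0 0 0 0; 200 -4.8 -0.3 0 0 0 0; 200 -4.8 -0.3 0 0 0 0';python3 -m pendant '200 0 0 0 0 0 0; 200 0 0 0 0 0 0; 200 0 0 0 0 0 0; 200 0 0 0 0 0 0; 200 0 0 0 0 0 0';python3 -c "
from h import *
plan((618.8,-118.3,100),-98)"
```

```text
clock: 65.35
tool_pos: [616.6, -117.8, 163.8]
eef_rot: [-2.056, 2.374, -0.004]
wrist_force: [0.8, -0.7, -2.0]
finger_gap: 63.0
clock: 65.97
tool_pos: [616.5, -117.5, 164.2]
eef_rot: [-2.064, 2.367, -0.005]
wrist_force: [0.7, 0.4, -1.9]
finger_gap: 63.2
  opt 0 turn [-0.003 -0.001  0.003] j6~ 1.33
  opt 180 turn [ 2.000e-03 -5.000e-03 -3.139e+00] j6~ -1.81
pos [ 616.5 -117.5  164.2] shift cm [ 0.04 -0.22  6.42] gap 63.2 F [ 0.7  0.4 -1.9] t 65.97
```

```bash
python3 -m pendant '200 0 -0.2 2 0 0 0.003; 200 0 0 2 0 0 0; 200 0 0 1 0 0 0; 200 0 0 0 0 0 0; 200 0 0 0 0 0 0';python3 -m pendant '200 0 0 0 0 0 0; 200 0 0 0 0 0 0; 200 0 0 0 0 0 0; 200 0 0 0 0 0 0; 200 0 0 0 0 0 0';python3 -c "
from h import *
plan((618.8,-118.3,78),-98)
s=cam('side');crop(s,280,130,110,90,7,'e1.png')"
```

```text
clock: 66.6
tool_pos: [617.9, -118.6, 109.2]
eef_rot: [2.059, -2.373, 0.001]
wrist_force: [0.3, 0.6, -1.7]
finger_gap: 62.8
clock: 67.22
tool_pos: [619.2, -119.0, 111.5]
eef_rot: [-2.058, 2.372, -0.007]
wrist_force: [-0.4, -0.9, -2.1]
finger_gap: 62.9
  opt 0 turn [-0.004 -0.002 -0.002] j6~ 1.33
  opt 180 turn [-2.00e-03  7.00e-03  3.14e+00] j6~ 4.47
pos [ 619.2 -119.   111.5] shift cm [-0.07  0.07  3.34] gap 62.9 F [-0.4 -0.9 -2.1] t 67.22
```

View pics/e1.png

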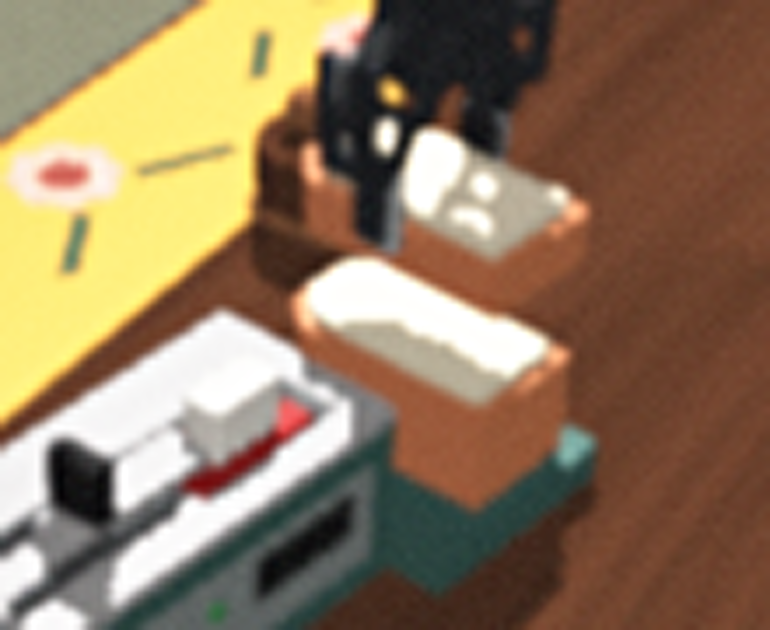

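```bash
python3 -m pendant '200 -0.1 0.1 1.3 -0.003 -0.002 -0.002; 200 0 0 1 0 0 0; 200 0 0 0.6 0 0 0; 200 0 0 0 0 0 0; 200 0 0 0 0 0 0';python3 -c "
from h import *
plan((618.8,-118.3,60),-98)"
```

```text
clock: 67.9
tool_pos: [617.6, -117.5, 79.1]
eef_rot: [-2.061, 2.371, 0.002]
wrist_force: [-0.0, -0.6, -2.0]
finger_gap: 63.0
  opt 0 turn [0.001 0.001 0.   ] j6~ 1.33
  opt 180 turn [-2.000e-03  2.000e-03 -3.141e+00] j6~ -1.81
pos [ 617.6 -117.5   79.1] shift cm [ 0.06 -0.13  1.91] gap 63.0 F [-0.  -0.6 -2. ] t 67.9
```

```bash
python3 -m pendant '200 0.05 -0.1 0.4 0 0 0; 200 0 0 0.4 0 0 0; 200 0 0 0.4 0 0 0; 200 0 0 0 0 0 0; 200 0 0 0 0 0 0';python3 -c "
from h import *
plan((618.8,-118.3,60),-98)";python3 -m pendant '200 0 0 0.3 0 0 0; 200 0 0 0.3 0 0 0; 200 0 0 0.2 0 0 0; 200 0 0 0 0 0 0; 200 0 0 0 0 0 0';python3 -c "
from h import *
plan((618.8,-118.3,59.5),-98)"
```

```text
clock: 68.53
tool_pos: [619.1, -118.5, 67.0]
eef_rot: [-2.061, 2.37, 0.001]
wrist_force: [0.3, -0.0, -1.6]
finger_gap: 63.3
  opt 0 turn [-0.     0.001  0.   ] j6~ 1.33
  opt 180 turn [-1.000e-03 -0.000e+00 -3.141e+00] j6~ -1.81
pos [ 619.1 -118.5   67. ] shift cm [-0.01  0.03  0.7 ] gap 63.3 F [ 0.3 -0.  -1.6] t 68.53
clock: 69.15
tool_pos: [619.5, -118.6, 59.3]
eef_rot: [-2.061, 2.37, -0.001]
wrist_force: [-0.7, 0.2, -1.7]
finger_gap: 62.8
  opt 0 turn [-0.001  0.001  0.   ] j6~ 1.33
  opt 180 turn [-1.000e-03 -2.000e-03 -3.141e+00] j6~ -1.81
pos [ 619.5 -118.6   59.3] shift cm [-0.02  0.07 -0.02] gap 62.8 F [-0.7  0.2 -1.7] t 69.15
```

Seated without resistance. Release, retreat and do the final checks.

```bash
python3 -m pendant '100 0 0 0.1 0 0 0; 40 0 0 0 0 0 0; 20 0 0 0 0 0 0; 20 0 0 -1 0 0 0; 20 0 0 -3 0 0 0';python3 -m pendant '20 0 0 -4 0 0 0; 20 0 0 -4 0 0 0; 20 0 4 -2 0 0 0; 0 3 5 0 0 0 0; 0 3 5 0 0 0 0';python3 -m pendant '0 4 2 0 0 0 0; 0 4 0 0 0 0 0; 0 4 0 0 0 0 0; 0 0 0 0 0 0 0; 0 0 0 0 0 0 0';python3 -c "
from h import *
c=cam('top');cv2.imwrite('pics/top3.png',c['img'][:,:,::-1]);crop(c,150,130,240,150,3.3,'f1.png');s=cam('side');crop(s,220,110,200,150,4,'f2.png')
W=white(c,200)
for nm,p,z in [('stackC',(357,187),105),('yeltab',(198,243),104),('redtab',(314,180),117)]:
    m,a,sz,ce=blob(c,W,p,z); print(nm,m.round(1),round(np.degrees(a),1),sz.round(1),ce.round(1))
plan((500,-250,200),-98)"
```

```text
clock: 69.78
tool_pos: [618.2, -118.1, 98.3]
eef_rot: [2.061, -2.37, -0.005]
wrist_force: [-0.2, 0.2, 0.7]
finger_gap: 78.5
clock: 70.4
tool_pos: [473.2, -159.7, 208.6]
eef_rot: [-2.064, 2.363, -0.015]
wrist_force: [0.4, -0.4, 0.6]
finger_gap: 85.6
clock: 71.03
tool_pos: [433.7, -279.9, 213.2]
eef_rot: [-2.06, 2.365, -0.026]
wrist_force: [-0.4, -0.5, -0.0]
finger_gap: 85.3
stackC [ 616.7 -117. ] 172.1 [103.1  49.1] [360.2 186. ]
yeltab [477.6 343. ] 82.3 [39.2 18.4] [193.  241.8]
redtab [635.   10.6] 81.9 [37.5 18.6] [313.6 180.1]
  opt 0 turn [-0.016 -0.007  0.003] j6~ 0.9
  opt 180 turn [ 0.011 -0.025 -3.139] j6~ -2.24
pos [ 433.9 -279.6  213.1] shift cm [-3.84 -6.13  1.38] gap 85.5 F [ 0.1  0.2 -0.9] t 71.12
```

View pics/f1.png

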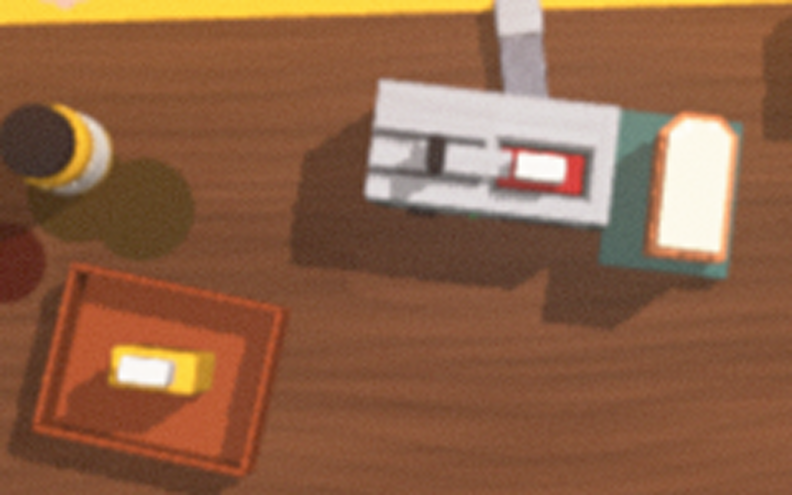

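View pics/f2.png

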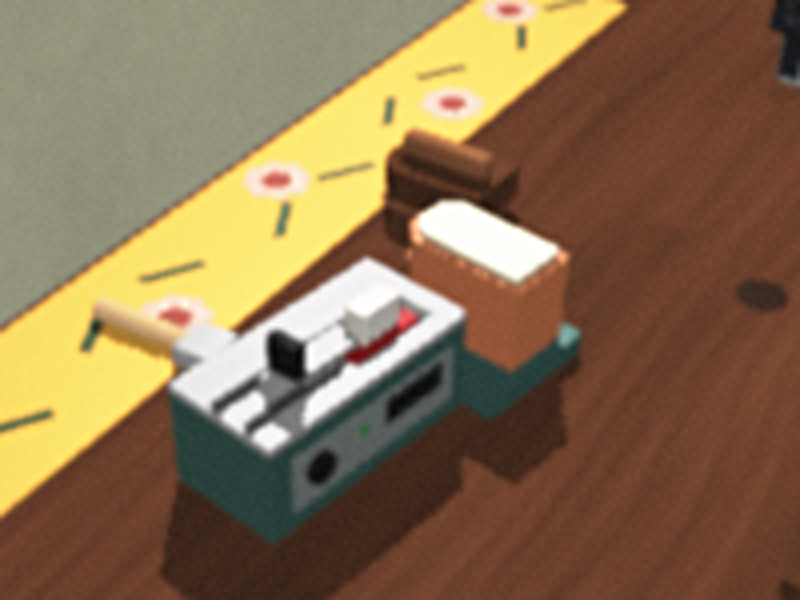

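```bash
python3 -c "
from workcell import job
print(job.close_job())"
```

```text
the job is handed in; nothing more can be done
None
```

The charger is changed over to red and all three trays are stacked on the nest. I handed the job in at about 71 s; no verdict is reported.

- **Charger:** I slid the lock open to its stop, then pressed the yellow cartridge to the hard stop (38 N), and it sprang up. It now stands upright in the returns tray. I set the red cartridge in the bay and pressed it to the stop, where it latched flush. I then slid the lock about 40 mm back to its shut stop (21 N).
- **Trays:** All three are stacked with their cut corners matching. Tray C, the one with its cut corners facing the robot, was knocked about 36 mm aside during the run, so I measured it again and turned it round before stacking.
- **Last checks:** The top deck measures the right size at the expected height for three trays, about 1–2 mm from the nest's centre and within 0.5° of its yaw. The red tab sits within about 1.5 mm of the bay's centre. In the last pictures the tongue covers the red shoulder, and the block, jar and brush look unmoved; I did not measure those three.

**Disagreement with the stated data:** The pictures and the pressing contact put the shut fingertips about 18 mm above the reported TCP, not 19 mm ahead of it. I worked to the measured offset throughout.

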